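Lace varnish sample combs into the curing rack and hang the lamp

ROBOT

A 7-joint arm with a two-finger parallel gripper is mounted at the origin on the work surface. World frame = base frame: x ahead of the robot, y to its left, z up, the work surface at z = 0. Lengths are in m, angles in rad, forces in N, time in s.
With the tool pointing down it reaches from about 0.35 to 0.9 m from the base axis. Payload 7.2 kg.
Tool frame: the origin (TCP) lies at the very end of the fingers, on their centre line; the grasp point (between the pads) lies 19 mm behind it; z points along the fingers, y is the direction in which the jaws open and shut (so a half turn about z gives the same grasp; the last joint's range is limited). The gripper opens to 85 mm and grips with 20 to 120 N. Pads are 22 mm wide; open, the fingers measure 114 mm over their backs; the gripper's body (76 mm by 85 mm) begins 54 mm behind the grasp point. The pads swing forward as they close: fully open they stand 13 mm farther back than shut.
Start: joints at [-1.179, 0.411, -0.013, 1.596, 0.006, 1.134, -0.082], TCP at [0.277, 0.56, 0.231] pointing down, gripper open.
Joint ranges: [-2.95, 2.95], [-0.29, 1.99], [-1.47, 1.44], [0.14, 2.54], [-1.03, 4.17], [0.13, 1.85], [-2.86, 2.86]. Speed limits (rad/s): [2.39, 2.39, 3.01, 3.01, 3.14, 3.14, 3.14].

INTERFACE

Orientations are given as a unit quaternion [w, x, y, z].
In Python, from rig import bot gives the robot as it stands.
- The arm moves only by the tool move_arm, never from a script. Its argument "increments" is a list of rows, each an object with "linear": the shift along the tool's x, y, z in mm, a list of three; "roll": the turn about the tool's z in rad. A call has exactly 8 rows; each row shifts and turns the commanded pose from where the row before left it, along the tool's axes as they then stand; what a row does not reach is not made up. A row lasts 1/8 s, in which the tool goes at most 62.5 mm and 10.7 degrees, less where a joint would pass 70% of its speed; a pose out of reach is approached as far as the arm can. A call is refused whole if a number of a shift passes 62.5 or a number of a turn 0.188, either way. A call with a gripper value outside its range is refused whole. "gripper" is the opening in per cent of the stroke, from 0 (shut) to 100 (fully open), set as the call begins (left out, the last holds). The fingers move at their own pace and stop on an object; "newtons" is the grip in N (left out, the last holds). Time passes only in rows, so rows that do not move let the fingers close, or fill a call up. It gives the time, the measured TCP pose, the force and the opening at its end, in the units of the state.
- bot.observe(): the state, without advancing time (a new reading comes with each control period).
- bot.get_image(name): name is "side" or "top" or "wrist"; returns the picture (400x640x3 uint8, red, green, blue); there is no depth.
- bot.calibration(name): a dict with "intrinsics" (3x3 intrinsics, pixels), "D" ([k1, k2, p1, p2, k3] as OpenCV has them; the pictures are not rectified), "xyz" and "rotation" of the camera in the world; the wrist camera has in their place "tool_from_camera" (4x4, takes a point from camera to tool coordinates, whose origin is the TCP and whose axes are the flange's). Camera axes: x right, y up, looking along -z (the intrinsics and any distortion apply to the point x, -y, -z); pixel columns grow to the right and rows downward; lengths in m; the calibration is good to about 2 mm. A picture is of the moment at which its call begins: read the wrist's pose just before it. calibration takes no time and is no camera call.
- bot.close_job(): hands the job in, once; it reports no verdict.
Trained networks look in the newest picture that a camera, given by its name, has taken for a name from the list of things; names that differ only in an ending like _2 or _b are one class to them, and where a whole thing is asked for, a point or a joint stands for the part that bears it (a point fixed in the world has none). Each returns a list of dicts, best first, with "p" (0 to 1); they miss things now and then, are a little off and sometimes report something else, mostly with a low value. They report only what shows in the picture. A call takes as long as a camera call. They do not tell look-alikes from the thing itself.
- bot.recognise(name, camera): "bbox" ([left, top, right, bottom] in pixels, round what is visible of it).
- bot.place_of(name, camera): "point" ([row, column] in pixels: a listed point, or the origin of a listed thing).
The state is a dict: "clock": time; "qpos": joint angles; "dq": joint speeds; "joint_torque": joint torques, N m; "ee_pos": TCP position; "orientation": TCP orientation; "force": force on the tool from outside, world axes, zero at the start; "moment": the same for the moment, N m; "gripper_width": finger opening in m.
Only numpy, scipy, OpenCV 4.12 (cv2) and the standard library are available. Lean on these libraries where they do the work, as an engineer would, in place of code of your own. Each camera call takes 0.05 s, during which the arm holds its last target. There are 200 camera calls.

TASK

First slide the finned rack along the station, without lifting it, until it sits flush against both the long back stop and the short end stop. Then lace every varnish sample comb on the bench down into the rack, fully home, each of its four strips in its own channel, anywhere along the rack. Last, hang the cordless lamp by its cross-bar in the two V cradles of the spring-balanced arm with its lit face towards the rack, keep hold of it until the arm has sunk to rest under the lamp's full weight, and only then let go; leave the other things on the bench where they are and the rack still flush against its stops.

Things in the scene. Friction and masses are not known exactly. Their poses are not given: they have to be found in the camera images.
- station: Fixed curing station; position and yaw vary. z up, origin on the bench under the middle of the rack's home place. Plywood plate 4 thick, x -132 to +82, y -125 to +199 mm. The arm's post, 190 high, stands at x +235, y -200; from it the arm reaches towards -x along y = -200, about 155 to 190 above the bench when empty.
- back_stop (a point): Middle of the face of the long aluminium back stop (station x = +38, facing -x; y -100 to +170; top 34 mm above the bench). Axes as the station's.
- end_stop (a point): Middle of the face of the short aluminium end stop (station y = -110, facing +y; x -35 to +35; top 24 mm above the bench). Axes as the station's.
- rack_home (a point): Where the rack's origin lies when the rack is home: on the plate, 4 mm above the bench. Axes as the station's. At the start the rack stands 25 to 50 mm from there towards the station's -x and 30 to 55 mm towards +y, up to 0.12 rad askew.
- rack: Loose finned rack, 0.65 to 1 kg. Origin: centre of its underside. Dark wood base 76 (x) x 220 (y) x 12 high; on it five upright aluminium fins along y, full length, 5 thick, top edges eased to 3, at x = -32, -16, 0, 16, 32, tops 40 above the underside: four channels 11 wide at x = -24, -8, 8, 24, floor 12 above the underside, each end shut by a low wooden lip 6 thick, top 26 above the underside.
- cradle (a point): Midway between the arm's two V cradles, where the middle of the lamp's bar lies when hung. V's open upward, about 34 mm wide at the mouth along x, tips 15 above this point, on two prongs 8 wide at y = -44 and +44 from here (80 free between, open to the station's -x), prong tops 5 below this point. Axes at joint 0 as the station's; tilts with the arm.
- balance_arm (a joint): Spring-balanced arm's hinge, rad: 0 = empty, level, at its upper stop; grows as the arm sinks, to 0.33 at the lower stop. Cradle 220 mm from the hinge. Spring 3 N m/rad, damped (settles in 1 to 2 s): about 0.7 N at the cradle starts it, and under the lamp's whole weight it rests at about 0.20, the cradle 44 mm lower.
- lamp: Cordless curing lamp, 0.35 kg, standing upright. Origin: centre of its underside. Black body 54 (x) x 58 (y) x 75 high, violet lit face on +y; orange grip tab on top 14 thick (x) x 34 (y), from 75 to 145 high; steel cross-bar along y, 10 diameter, 112 long, through the tab at height 88. Hung, its y axis points along the station's +y.
- lamp_bar (a point): Middle of the lamp's cross-bar, 88 mm above the lamp's underside.
- comb_a: Varnish sample comb (orange), 120 g, or absent; stands on its strips. Origin: centre of its underside. Strips point down, 5 thick (x) x 44 (y) x 34 high, at x = -24, -8, 8, 24; pale bar 60 (x) x 44 (y) from 34 to 44 high; grip tab 12 thick (x) x 30 (y) from 44 to 74 high. Same turned half round. Home: y along the rack's y, rack x = 0, within 80 of the middle in y, 12 above the rack's origin.
- comb_b: Varnish sample comb (red-brown), 120 g, or absent; stands on its strips. Origin: centre of its underside. Strips point down, 5 thick (x) x 44 (y) x 34 high, at x = -24, -8, 8, 24; pale bar 60 (x) x 44 (y) from 34 to 44 high; grip tab 12 thick (x) x 30 (y) from 44 to 74 high. Same turned half round. Home: y along the rack's y, rack x = 0, within 80 of the middle in y, 12 above the rack's origin.
- comb_c: Varnish sample comb (dark red), 120 g, or absent; stands on its strips. Origin: centre of its underside. Strips point down, 5 thick (x) x 44 (y) x 34 high, at x = -24, -8, 8, 24; pale bar 60 (x) x 44 (y) from 34 to 44 high; grip tab 12 thick (x) x 30 (y) from 44 to 74 high. Same turned half round. Home: y along the rack's y, rack x = 0, within 80 of the middle in y, 12 above the rack's origin.
- comb_d: Varnish sample comb (golden), 120 g, or absent; stands on its strips. Origin: centre of its underside. Strips point down, 5 thick (x) x 44 (y) x 34 high, at x = -24, -8, 8, 24; pale bar 60 (x) x 44 (y) from 34 to 44 high; grip tab 12 thick (x) x 30 (y) from 44 to 74 high. Same turned half round. Home: y along the rack's y, rack x = 0, within 80 of the middle in y, 12 above the rack's origin.
- comb_e: Varnish sample comb (very dark brown), 120 g, or absent; stands on its strips. Origin: centre of its underside. Strips point down, 5 thick (x) x 44 (y) x 34 high, at x = -24, -8, 8, 24; pale bar 60 (x) x 44 (y) from 34 to 44 high; grip tab 12 thick (x) x 30 (y) from 44 to 74 high. Same turned half round. Home: y along the rack's y, rack x = 0, within 80 of the middle in y, 12 above the rack's origin.
- glue_bottle: Bystander: white glue bottle, 50 across, 130 high (mm). Leave alone.
- wire_spool: Bystander: brass wire spool standing on end, 64 across, 48 high (mm). Leave alone.
- silver_spool: Bystander: silver wire spool standing on end, 64 across, 48 high (mm). Leave alone.
- varnish_jar: Bystander: amber jar, 60 across, 70 high (mm). Leave alone.
- cork_block: Bystander: cork block 50 x 60 x 30 high (mm). Leave alone.
- maple_wedge: Bystander: pale maple block 45 x 110 x 22 high (mm). Leave alone.
- brush_cup: Bystander: white cup, 70 across, 90 high (mm). Leave alone.
- lamp_face (a point): Centre of the lamp's lit face, 29 mm along +y from its axis, 36 above its underside.
Not all that is in view belongs to the job. What is shaped like the comb_b but purple is not meant.

How it is judged:
On the way, in this order (a step that is already met when the one before it is completed fails the run):
1. the rack is flush against both stops (x of rack in the frame of rack_home between -0.004 and 0.004 m and y of rack in the frame of rack_home between -0.004 and 0.004 m and angle between the y axis of rack and the y axis of station, either way round below 0.035 rad and linear speed of rack below 0.01 m/s), for 0.3 s.
2. every comb is laced fully home in the rack and let go (x of comb_a in the frame of rack between -0.006 and 0.006 m and y of comb_a in the frame of rack between -0.088 and 0.088 m and z of comb_a in the frame of rack between 0.008 and 0.016 m and angle between each of comb_a, comb_b, comb_c, comb_d, comb_e's own z axis and vertical below 0.1 rad and x of comb_b in the frame of rack between -0.006 and 0.006 m and y of comb_b in the frame of rack between -0.088 and 0.088 m and z of comb_b in the frame of rack between 0.008 and 0.016 m and x of comb_c in the frame of rack between -0.006 and 0.006 m and y of comb_c in the frame of rack between -0.088 and 0.088 m and z of comb_c in the frame of rack between 0.008 and 0.016 m and x of comb_d in the frame of rack between -0.006 and 0.006 m and y of comb_d in the frame of rack between -0.088 and 0.088 m and z of comb_d in the frame of rack between 0.008 and 0.016 m and x of comb_e in the frame of rack between -0.006 and 0.006 m and y of comb_e in the frame of rack between -0.088 and 0.088 m and z of comb_e in the frame of rack between 0.008 and 0.016 m and contact force between the fingers and comb_a below 0.1 N and contact force between the fingers and comb_b below 0.1 N and contact force between the fingers and comb_c below 0.1 N and contact force between the fingers and comb_d below 0.1 N and contact force between the fingers and comb_e below 0.1 N), for 0.3 s.
3. the lamp, still held, hangs in the cradles and the arm has sunk to rest (distance between lamp_bar and cradle below 0.012 m and value of joint balance_arm above 0.17 rad and velocity of joint balance_arm between -0.03 and 0.03 rad/s and contact force between the fingers and lamp above 0.5 N), for 0.4 s.
At the end, for the whole second after the job is handed in: Rack flush on both stops (4 mm, 0.035 rad); every present comb on the channel floors (4 mm), centred (6 mm), upright; lamp's bar in the cradles (12 mm), lit face to the rack, lamp upright (0.2 rad), arm at rest at 0.15 to 0.26 rad; all still (x of rack in the frame of rack_home between -0.004 and 0.004 m and y of rack in the frame of rack_home between -0.004 and 0.004 m and angle between the y axis of rack and the y axis of station, either way round below 0.035 rad and x of comb_a in the frame of rack between -0.006 and 0.006 m and y of comb_a in the frame of rack between -0.088 and 0.088 m and z of comb_a in the frame of rack between 0.008 and 0.016 m and angle between each of comb_a, comb_b, comb_c, comb_d, comb_e's own z axis and vertical below 0.1 rad and x of comb_b in the frame of rack between -0.006 and 0.006 m and y of comb_b in the frame of rack between -0.088 and 0.088 m and z of comb_b in the frame of rack between 0.008 and 0.016 m and x of comb_c in the frame of rack between -0.006 and 0.006 m and y of comb_c in the frame of rack between -0.088 and 0.088 m and z of comb_c in the frame of rack between 0.008 and 0.016 m and x of comb_d in the frame of rack between -0.006 and 0.006 m and y of comb_d in the frame of rack between -0.088 and 0.088 m and z of comb_d in the frame of rack between 0.008 and 0.016 m and x of comb_e in the frame of rack between -0.006 and 0.006 m and y of comb_e in the frame of rack between -0.088 and 0.088 m and z of comb_e in the frame of rack between 0.008 and 0.016 m and distance between lamp_bar and cradle below 0.012 m and value of joint balance_arm between 0.15 and 0.26 rad and angle between lamp's own z axis and vertical below 0.2 rad and horizontal distance between lamp_face and rack_home below 0.19 m and linear speed of each of lamp, comb_a, comb_b, comb_c, comb_d, comb_e below 0.02 m/s); the robot touches nothing.
It fails at once if the rack is lifted off the base plate (height (world z) of rack above 0.018 m).
It fails at once if a bystander is disturbed (moved over 40 mm) (distance of any of glue_bottle, wire_spool, silver_spool, varnish_jar, cork_block, maple_wedge, brush_cup from where it was at the start of the episode above 0.04 m).
Of comb_a, comb_b, comb_c, comb_d, comb_e only 3 to 4 are there at a start; the rules pass over those that are not, and their reading is None.
At some moment in a run one of comb_a, comb_b, comb_c, comb_d, comb_e may be knocked a few centimetres aside while the robot is not near it.
It also fails if it takes over 210 s, if anything falls off the work surface, if the arm or the gripper's body presses on something with over 40 N, if the wrist force passes 120 N, or if a joint passes its speed limit or range.

## Working session

There is one attempt and no reset: what is moved stays moved. The work goes in short steps, Python scripts to look and compute and a tool call to move; the robot and the scene stay as the last step left them, time stands still between calls to the robot, and variables do not carry over. Pictures are saved under pics/ and viewed, about 12 in all and at most 16, crops included, and the job is handed in when it is done.

Besides the shell and the picture viewer there is one more tool, called after "Request:" as name(argument=value, ...) on one line, values as JSON. move_arm: Moves the arm, as the interface text tells. Its arguments: {"type":"object","properties":{"increments":{"type":"array","items":{"type":"object","properties":{"linear":{"type":"array","items":{"type":"number"}},"roll":{"type":"number"}}}},"gripper":{"type":"number"},"newtons":{"type":"number"}},"required":["increments"]}

```bash
ls; mkdir -p pics
cat > h.py <<'E'
import numpy as np, cv2
from scipy.spatial.transform import Rotation as R
from rig import bot
def RT(cam, st=None):
    c=bot.calibration(cam)
    K=np.array(c["intrinsics"],float); D=np.array(c["D"],float)
    if "xyz" in c:
        r=np.array(c["rotation"],float)
        Rm=r if r.shape==(3,3) else R.from_quat([r[1],r[2],r[3],r[0]]).as_matrix()
        t=np.array(c["xyz"],float)
    else:
        q=st["orientation"]; Rt=R.from_quat([q[1],q[2],q[3],q[0]]).as_matrix()
        T=np.array(c["tool_from_camera"],float)
        Rm=Rt@T[:3,:3]; t=Rt@T[:3,3]+np.array(st["ee_pos"])
    return K,D,Rm,t
def pix2z(cam,rc,z,st=None):
    K,D,Rm,t=RT(cam,st)
    u=cv2.undistortPoints(np.array([[[rc[1],rc[0]]]],float),K,D)[0,0]
    d=Rm@np.array([u[0],-u[1],-1.0])
    return t+d*(z-t[2])/d[2]
def proj(cam,P,st=None):
    K,D,Rm,t=RT(cam,st)
    p=(np.atleast_2d(P)-t)@Rm; p=p*[1,-1,-1]
    o=cv2.projectPoints(p.reshape(-1,1,3),np.zeros(3),np.zeros(3),K,D)[0][:,0]
    return o[:,::-1]  # row,col
def save(img,name): cv2.imwrite("pics/"+name,img[:,:,::-1])
E
python3 - <<'E'
from h import *
for c in ["side","top","wrist"]:
    st=bot.observe()
    im=bot.get_image(c); save(im,f"{c}0.png")
    print(c,bot.calibration(c))
print(st)
for n in ["station","rack","rack_home","back_stop","end_stop","cradle","lamp","lamp_bar","lamp_face","comb_a"]:
  for c in ["top","side"]:
    print(n,c,[(np.round(d["point"]).tolist(),round(d["p"],2)) for d in bot.place_of(n,c)])
E
```

```text
pics
side {'intrinsics': array([[485.89414545,   0.        , 316.85628077],
       [  0.        , 485.89414545, 195.32671226],
       [  0.        ,   0.        ,   1.        ]]), 'D': array([0.03687478, 0.        , 0.        , 0.        , 0.        ]), 'xyz': array([ 0.43319946, -1.09580989,  1.06630921]), 'rotation': array([ 0.90397835,  0.42072701, -0.02137319, -0.07317862])}
top {'intrinsics': array([[514.05576215,   0.        , 313.72869205],
       [  0.        , 514.05576215, 205.13307779],
       [  0.        ,   0.        ,   1.        ]]), 'D': array([-0.05980406,  0.        ,  0.        ,  0.        ,  0.        ]), 'xyz': array([ 0.28811316, -0.03078269,  1.87570619]), 'rotation': array([-0.69844714, -0.05987778,  0.05407402,  0.71109932])}
wrist {'intrinsics': array([[356.30357992,   0.        , 316.61073039],
       [  0.        , 356.30357992, 198.77401751],
       [  0.        ,   0.        ,   1.        ]]), 'D': array([-0.06588861,  0.        ,  0.        ,  0.        ,  0.        ]), 'tool_from_camera': array([[-7.67624012e-04,  9.47267845e-01,  3.20441945e-01,
   
[... 1308 characters left out ...]
top [([218.0, 284.0], 0.9)]
end_stop side [([204.0, 302.0], 0.8), ([300.0, 240.0], 0.45)]
cradle top [([212.0, 306.0], 0.72)]
cradle side [([187.0, 308.0], 0.68)]
lamp top [([187.0, 360.0], 0.67)]
lamp side [([270.0, 350.0], 0.72)]
lamp_bar top [([185.0, 362.0], 0.86)]
lamp_bar side [([246.0, 352.0], 0.87), ([278.0, 286.0], 0.24)]
lamp_face top [([189.0, 351.0], 0.69), ([222.0, 255.0], 0.27)]
lamp_face side [([250.0, 352.0], 0.75)]
comb_a top [([246.0, 398.0], 0.76), ([244.0, 333.0], 0.65), ([241.0, 360.0], 0.64), ([238.0, 422.0], 0.58), ([219.0, 423.0], 0.57)]
comb_a side [([276.0, 287.0], 0.81), ([250.0, 276.0], 0.81), ([346.0, 292.0], 0.68), ([311.0, 292.0], 0.57), ([346.0, 332.0], 0.55)]
```

Run:
```python
import cv2
t=cv2.imread("pics/top0.png"); s=cv2.imread("pics/side0.png")
cv2.imwrite("pics/t1.png",cv2.resize(t[110:310,170:470],(800,533),interpolation=cv2.INTER_CUBIC))
cv2.imwrite("pics/s1.png",cv2.resize(s[120:380,180:500],(738,600),interpolation=cv2.INTER_CUBIC))
from h import *
for n,z in [("station",0.0),("rack",.004),("rack_home",.004),("back_stop",.02),("end_stop",.015),("lamp",0),("lamp_bar",.088),("lamp_face",.036),("cradle",.17)]:
  for c in ["top","side"]:
    pts=[d["point"] for d in bot.place_of(n,c)][:1]
    print(n,c,[pix2z(c,p,z).round(3) for p in pts])
for c in ["top","side"]: print(c,[ (pix2z(c,d["point"],0).round(3).tolist(),round(d["p"],2)) for d in bot.place_of("comb_a",c)])
print(bot.observe()["clock"])
```

```text
station top [array([0.538, 0.205, 0.   ])]
station side [array([0.552, 0.225, 0.   ])]
rack top [array([0.493, 0.25 , 0.004])]
rack side [array([0.506, 0.274, 0.004])]
rack_home top [array([0.557, 0.206, 0.004])]
rack_home side [array([0.551, 0.206, 0.004])]
back_stop top [array([0.581, 0.242, 0.02 ])]
back_stop side [array([0.593, 0.253, 0.02 ])]
end_stop top [array([0.545, 0.092, 0.015])]
end_stop side [array([0.541, 0.106, 0.015])]
lamp top [array([ 0.659, -0.193,  0.   ])]
lamp side [array([ 0.641, -0.189,  0.   ])]
lamp_bar top [array([ 0.648, -0.191,  0.088])]
lamp_bar side [array([ 0.649, -0.181,  0.088])]
lamp_face top [array([ 0.646, -0.155,  0.036])]
lamp_face side [array([ 0.657, -0.146,  0.036])]
cradle top [array([0.542, 0.006, 0.17 ])]
cradle side [array([0.554, 0.   , 0.17 ])]
top [([0.436, -0.323, 0.0], 0.76), ([0.45, -0.087, 0.0], 0.65), ([0.459, -0.185, 0.0], 0.64), ([0.463, -0.413, 0.0], 0.58), ([0.535, -0.418, 0.0], 0.57)]
side [([0.462, -0.18, 0.0], 0.81), ([0.438, -0.073, 0.0], 0.81), ([0.451, -0.407, 0.0], 0.68), ([0.461, -0.302, 0.0], 0.57), ([0.549, -0.422, 0.0], 0.55)]
2.15
```

View pics/t1.png

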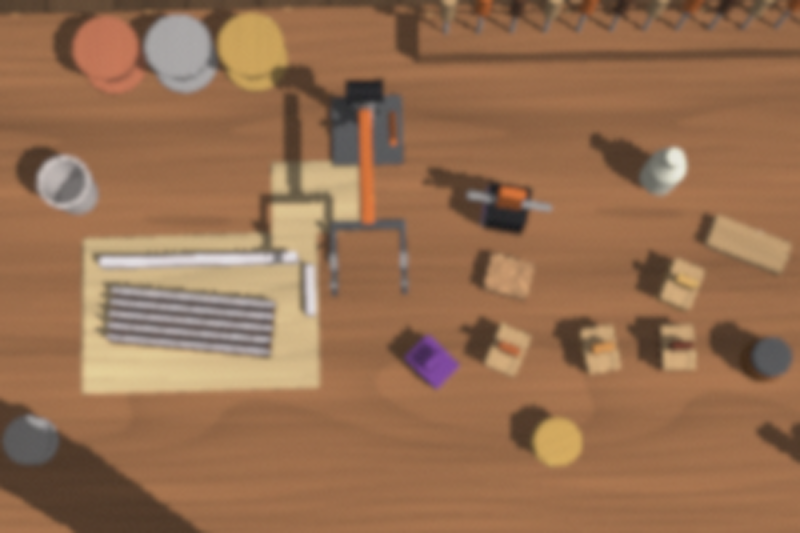

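View pics/s1.png

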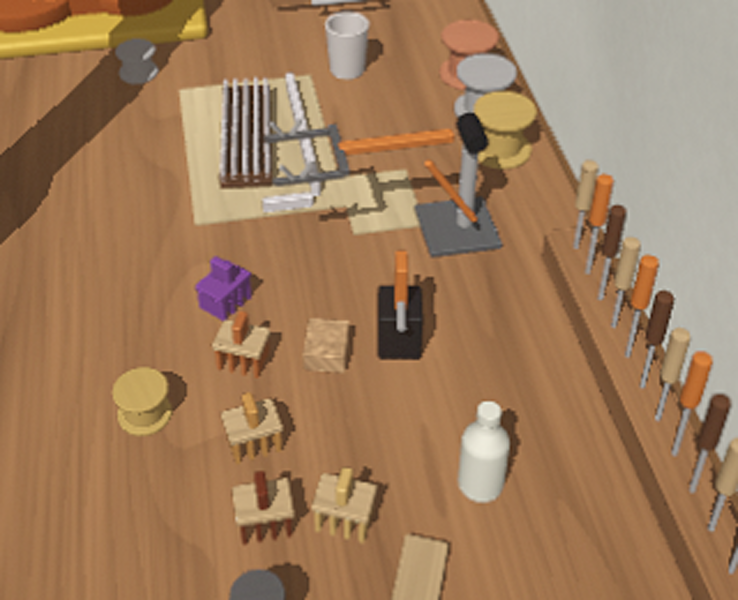

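The top view shows the station at the left with the rack at crop (190,320). Four real combs stand at crop (508,348) red-brown, (600,348) orange, (677,345) dark red and (683,282) golden. The purple look-alike is at crop (432,362). The lamp is at crop (508,205) with its face towards +y. Next I'll take a closer look at the station with the wrist camera.

Request:
move_arm(increments=[{"linear": [-41, -20, -9]}, {"linear": [-41, -20, -9]}, {"linear": [-41, -20, -9]}, {"linear": [-41, -20, -9]}, {"linear": [-41, -20, -9]}, {"linear": [-41, -20, -9]}, {"linear": [-41, -20, -9]}, {"linear": [-41, -20, -9]}], gripper=100)

```text
validation failed for argument at $.in...
```

Request:
move_arm(increments=[{"roll": 0.139}, {"roll": 0.139}, {"roll": 0.139}, {"roll": 0.139}, {"roll": 0.139}, {"roll": 0.139}, {"roll": 0.139}, {"roll": 0.137}])

```text
validation failed for argument at $.in...
```

Run:
```python
from h import *
st=bot.observe(); im=bot.get_image("wrist"); save(im,"w1.png")
print(st["ee_pos"],st["orientation"],st["qpos"].round(2),st["force"])
for n,z in [("station",0.0),("rack",.004),("rack_home",.004),("back_stop",.02),("end_stop",.015),("cradle",.17)]:
    print(n,[(pix2z("wrist",d["point"],z,st).round(3),np.round(d["point"]),round(d["p"],2)) for d in bot.place_of(n,"wrist")])
```

```text
[0.27737873 0.56010228 0.23131498] [4.88779420e-06 2.27883898e-01 9.73688311e-01 4.07033634e-05] [-1.18  0.41 -0.01  1.6   0.01  1.13 -0.08] [-0.82117397 -0.3971511   0.09155277]
station []
rack []
rack_home []
back_stop []
end_stop []
cradle [(array([0.283, 0.524, 0.17 ]), array([250., 270.]), 0.34)]
```

View pics/w1.png

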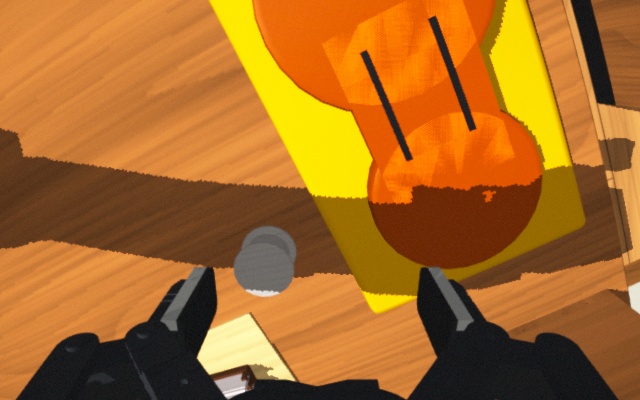

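The move was refused, and the picture shows only the starting area (a violin and a grey pot). Each row probably needs both fields, so I'll resend it that way.

Request:
move_arm(increments=[{"linear": [-41, -20, -9], "roll": 0}, {"linear": [-41, -20, -9], "roll": 0}, {"linear": [-41, -20, -9], "roll": 0}, {"linear": [-41, -20, -9], "roll": 0}, {"linear": [-41, -20, -9], "roll": 0}, {"linear": [-41, -20, -9], "roll": 0}, {"linear": [-41, -20, -9], "roll": 0}, {"linear": [-41, -20, -9], "roll": 0}], gripper=100)

```text
clock: 3.5
ee_pos: [0.5011, 0.2699, 0.3038]
orientation: [0.0, 0.228, 0.974, 0.0]
force: [0.1, 0.3, 0.4]
gripper_width: 0.0854
```

Request:
move_arm(increments=[{"linear": [0, 0, 0], "roll": 0.139}, {"linear": [0, 0, 0], "roll": 0.139}, {"linear": [0, 0, 0], "roll": 0.139}, {"linear": [0, 0, 0], "roll": 0.139}, {"linear": [0, 0, 0], "roll": 0.139}, {"linear": [0, 0, 0], "roll": 0.139}, {"linear": [0, 0, 0], "roll": 0.139}, {"linear": [0, 0, 0], "roll": 0.137}])

```text
clock: 4.5
ee_pos: [0.5002, 0.2712, 0.3033]
orientation: [-0.0, 0.708, 0.706, 0.0]
force: [0.2, 0.1, 0.7]
gripper_width: 0.0853
```

Run:
```python
from h import *
st=bot.observe(); im=bot.get_image("wrist"); save(im,"w2.png")
print(st["ee_pos"],st["orientation"],st["qpos"].round(2),st["force"])
for n,z in [("station",0.0),("rack",.004),("rack_home",.004),("back_stop",.02),("end_stop",.015),("cradle",.17)]:
    print(n,[(pix2z("wrist",d["point"],z,st).round(3),np.round(d["point"]),round(d["p"],2)) for d in bot.place_of(n,"wrist")])
```

```text
[0.50024239 0.27115199 0.30333383] [-3.08287611e-05  7.08355359e-01  7.05855993e-01  5.02908128e-05] [-0.83  0.26  0.31  1.65 -0.08  1.24 -0.5 ] [0.19082705 0.10243625 0.65585994]
station [(array([0.547, 0.202, 0.   ]), array([199., 351.]), 0.76), (array([0.591, 0.234, 0.   ]), array([175., 386.]), 0.2)]
rack [(array([0.508, 0.248, 0.004]), array([166., 322.]), 0.87)]
rack_home [(array([0.546, 0.202, 0.004]), array([200., 351.]), 0.97)]
back_stop [(array([0.59 , 0.237, 0.02 ]), array([177., 388.]), 0.78)]
end_stop [(array([0.553, 0.096, 0.015]), array([275., 354.]), 0.68)]
cradle []
```

View pics/w2.png

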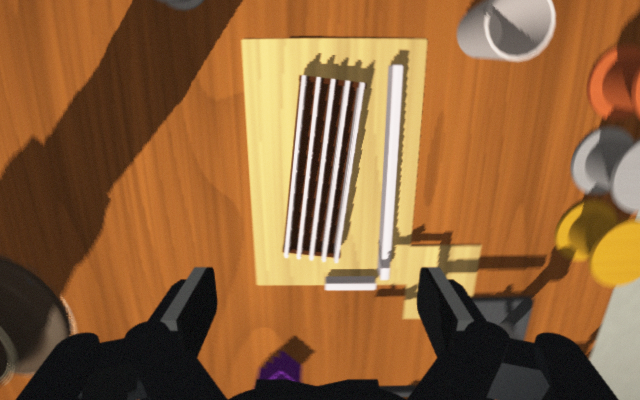

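The wrist view shows plate corners at (243,39), (427,39) and (257,285). The back stop runs from (397,66) to (384,278), the end stop is at (350,284), and the rack spans (305,76) to (340,258). I'll fit the station and rack poses from these edges.

```bash
cat >> h.py <<'E'
def edge(gray,p,q,half=8,n=40,sign=0):
    """subpixel strongest-gradient points across segment p->q ((col,row)); robust line"""
    p,q=np.array(p,float),np.array(q,float); d=(q-p)/np.linalg.norm(q-p); nrm=np.array([-d[1],d[0]])
    s=np.arange(-half,half+.01,.25); out=[]
    for a in np.linspace(.06,.94,n):
        c=p+a*(q-p); xy=c+s[:,None]*nrm
        v=cv2.remap(gray.astype(np.float32),xy[None,:,0].astype(np.float32),xy[None,:,1].astype(np.float32),cv2.INTER_LINEAR)[0]
        g=np.gradient(cv2.GaussianBlur(v[None],(1,1),0)[0] if 0 else np.convolve(v,np.ones(5)/5,'same')); g[:4]=0; g[-4:]=0
        if sign: g=g*sign
        else: g=abs(g)
        out.append(xy[np.argmax(g)])
    return np.array(out)
def wline(pts,z,st,cam="wrist"):
    P=np.array([pix2z(cam,(y,x),z,st)[:2] for x,y in pts])
    vx,vy,x0,y0=cv2.fitLine(P.astype(np.float32),cv2.DIST_HUBER,0,.0005,.001)[:,0]
    r=abs((P-[x0,y0])@np.array([-vy,vx])); P=P[r<.003]
    vx,vy,x0,y0=cv2.fitLine(P.astype(np.float32),cv2.DIST_HUBER,0,.0005,.001)[:,0]
    if abs(vx)>abs(vy): 
        if vx<0: vx,vy=-vx,-vy
        yaw=np.arctan2(vy,vx)
    else:
        if vy<0: vx,vy=-vx,-vy
        yaw=np.arctan2(vy,vx)-np.pi/2
    return np.array([x0,y0]),yaw,len(P)
E
cat > m.py <<'E'
from h import *
import json
im=cv2.imread("pics/w2.png"); 
class S: pass
st=dict(ee_pos=[0.50024239,0.27115199,0.30333383],orientation=[-3.08e-05,.708355359,.705855993,5.03e-05])
b=im[:,:,0].astype(float)+im[:,:,1]  # yellow-vs-wood
L={}
for n,p,q,z,g in [("left",(243,45),(257,280),.004,b),("top",(247,39),(423,39),.004,b),("bot",(262,285),(320,285),.004,b),
   ("bsface",(391,75),(379,270),.034,b),("bsout",(403,75),(389,235),.034,b),("endface",(328,277),(372,277),.024,b),("endbk",(328,290),(374,290),.024,b)]:
    L[n]=wline(edge(g,p,q,6),z,st); print(n,L[n][0].round(4),round(float(L[n][1]),4),L[n][2])
yaw=np.mean([L["left"][1],L["bsface"][1]]); print("yaw",yaw)
c,s=np.cos(yaw),np.sin(yaw); ex=np.array([c,s]); ey=np.array([-s,c])
print("ox from left",L["left"][0]@ex+.132,"from bs",L["bsface"][0]@ex-.038)
print("oy from top",L["top"][0]@ey-.199,"bot",L["bot"][0]@ey+.125,"end",L["endface"][0]@ey+.110)
# project model
def rackdraw(o,yw):pass
E
python3 m.py
```

```text
left [0.414  0.2408] -0.0019 40
top [0.5164 0.3989] 0.0023 40
bot [0.4666 0.0743] 0.0016 40
bsface [0.5843 0.2275] -0.0017 40
bsout [0.596  0.2659] -0.0005 40
endface [0.5458 0.0907] -0.0086 40
endbk [0.549  0.0781] 0.0111 40
yaw -0.0017593503
ox from left 0.5455464 from bs 0.54591155
oy from top 0.20080829 bot 0.2000876 end 0.20169298
```

The station fit is consistent: origin about (0.546, 0.201), yaw about 0. I'll close the fingers and push the rack +x at the middle of its side.

Request:
move_arm(increments=[{"linear": [-3, -9.5, 25], "roll": 0}, {"linear": [-3, -9.5, 25], "roll": 0}, {"linear": [-3, -9.5, 25], "roll": 0}, {"linear": [-3, -9.5, 25], "roll": 0}, {"linear": [-3, -9.5, 25], "roll": 0}, {"linear": [-3, -9.5, 25], "roll": 0}, {"linear": [-3, -9.5, 25], "roll": 0}, {"linear": [-3, -9.5, 25], "roll": 0}], gripper=0, newtons=40)

```text
clock: 5.85
ee_pos: [0.4242, 0.2471, 0.1027]
orientation: [-0.0, 0.706, 0.708, 0.0]
force: [0.2, 1.1, 0.1]
gripper_width: 0.0001
```

Request:
move_arm(increments=[{"linear": [0, 0, 15], "roll": 0}, {"linear": [0, 0, 15], "roll": 0}, {"linear": [0, 0, 15], "roll": 0}, {"linear": [0, 0, 15], "roll": 0}, {"linear": [0, 0, 15], "roll": 0}, {"linear": [0, 0, 10], "roll": 0}, {"linear": [0, 0, 7], "roll": 0}, {"linear": [0, 0, 0], "roll": 0}])

```text
clock: 6.85
ee_pos: [0.4242, 0.2469, 0.0109]
orientation: [-0.0, 0.707, 0.707, -0.0]
force: [0.1, -0.2, 0.7]
gripper_width: -0.0003
```

Request:
move_arm(increments=[{"linear": [0, 5, 0], "roll": 0}, {"linear": [0, 5, 0], "roll": 0}, {"linear": [0, 5, 0], "roll": 0}, {"linear": [0, 5, 0], "roll": 0}, {"linear": [0, 5, 0], "roll": 0}, {"linear": [0, 5, 0], "roll": 0}, {"linear": [0, 5, 0], "roll": 0}, {"linear": [0, 5, 0], "roll": 0}])

```text
clock: 7.85
ee_pos: [0.4618, 0.247, 0.0109]
orientation: [-0.001, 0.706, 0.708, -0.002]
force: [-8.6, -1.1, 6.6]
gripper_width: 0.0
```

Request:
move_arm(increments=[{"linear": [0, 4, 0], "roll": 0}, {"linear": [0, 4, 0], "roll": 0}, {"linear": [0, 4, 0], "roll": 0}, {"linear": [0, 3, 0], "roll": 0}, {"linear": [0, 3, 0], "roll": 0}, {"linear": [0, 2, 0], "roll": 0}, {"linear": [0, 2, 0], "roll": 0}, {"linear": [0, 2, 0], "roll": 0}])

```text
clock: 8.85
ee_pos: [0.4857, 0.247, 0.0109]
orientation: [-0.001, 0.706, 0.708, -0.002]
force: [-8.9, -0.5, 6.1]
gripper_width: 0.0002
```

Run:
```python
from h import *
st=bot.observe(); print(st["ee_pos"],st["force"])
im=bot.get_image("wrist"); save(im,"w3.png")
```

```text
[0.48571029 0.24700939 0.01093407] [-8.93638459 -0.50570643  6.06831338]
```

View pics/w3.png

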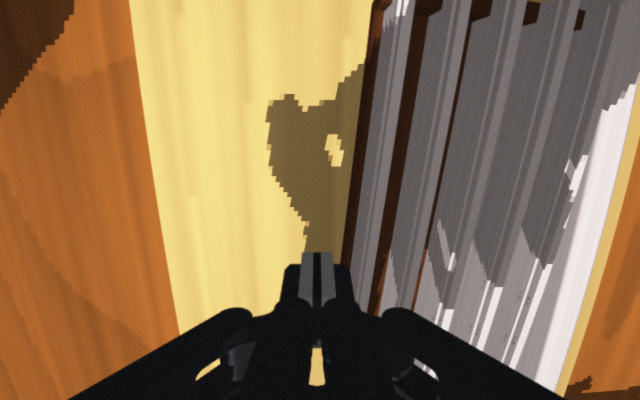

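The finger bears on the rack's dark base at about (345,255), and the back-stop gap is nearly closed at the right. I'll push on gently.

Request:
move_arm(increments=[{"linear": [0, 2, 0], "roll": 0}, {"linear": [0, 2, 0], "roll": 0}, {"linear": [0, 1, 0], "roll": 0}, {"linear": [0, 1, 0], "roll": 0}, {"linear": [0, 1, 0], "roll": 0}, {"linear": [0, 0, 0], "roll": 0}, {"linear": [0, 0, 0], "roll": 0}, {"linear": [0, 0, 0], "roll": 0}])

```text
clock: 9.9
ee_pos: [0.4915, 0.2459, 0.0105]
orientation: [-0.002, 0.707, 0.708, -0.004]
force: [-9.7, -2.5, 6.7]
gripper_width: -0.0002
```

Request:
move_arm(increments=[{"linear": [0, 1, 0], "roll": 0}, {"linear": [0, 1, 0], "roll": 0}, {"linear": [0, 0, 0], "roll": 0}, {"linear": [0, 0, 0], "roll": 0}, {"linear": [0, 0, 0], "roll": 0}, {"linear": [0, 0, 0], "roll": 0}, {"linear": [0, 0, 0], "roll": 0}, {"linear": [0, 0, 0], "roll": 0}])

```text
clock: 10.9
ee_pos: [0.4936, 0.2456, 0.0104]
orientation: [-0.002, 0.707, 0.707, -0.004]
force: [-10.5, -3.3, 6.0]
gripper_width: -0.0002
```

Request:
move_arm(increments=[{"linear": [0, 1, 0], "roll": 0}, {"linear": [0, 1, 0], "roll": 0}, {"linear": [0, 1, 0], "roll": 0}, {"linear": [0, 1, 0], "roll": 0}, {"linear": [0, 0, 0], "roll": 0}, {"linear": [0, 0, 0], "roll": 0}, {"linear": [0, 0, 0], "roll": 0}, {"linear": [0, 0, 0], "roll": 0}])

```text
clock: 11.9
ee_pos: [0.4972, 0.2453, 0.0104]
orientation: [-0.002, 0.707, 0.707, -0.004]
force: [-11.8, -4.8, 8.2]
gripper_width: 0.0003
```

Run:
```python
from h import *
st=bot.observe(); print(st["ee_pos"],st["force"])
im=bot.get_image("wrist"); save(im,"w4.png")
```

```text
[0.49716912 0.2452749  0.01038127] [-11.77891113  -4.79017836   8.20652517]
```

View pics/w4.png

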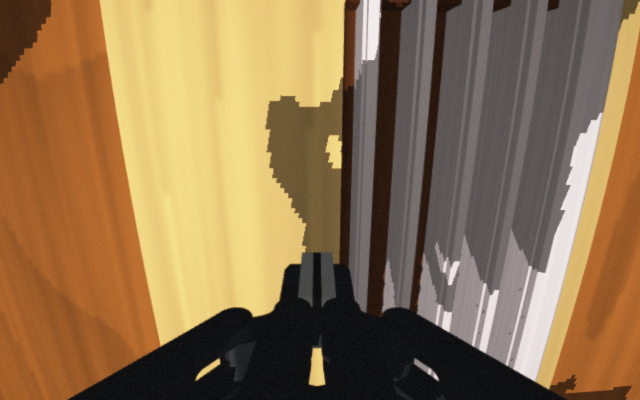

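The rack edge is now vertical in the image (column 343), so it is parallel to the stop. Two more millimetres as a seating check.

Request:
move_arm(increments=[{"linear": [0, 1, 0], "roll": 0}, {"linear": [0, 1, 0], "roll": 0}, {"linear": [0, 0, 0], "roll": 0}, {"linear": [0, 0, 0], "roll": 0}, {"linear": [0, 0, 0], "roll": 0}, {"linear": [0, 0, 0], "roll": 0}, {"linear": [0, 0, 0], "roll": 0}, {"linear": [0, 0, 0], "roll": 0}])

```text
clock: 12.95
ee_pos: [0.4979, 0.2453, 0.0103]
orientation: [-0.002, 0.707, 0.708, -0.005]
force: [-16.2, -5.0, 10.8]
gripper_width: 0.0002
```

Request:
move_arm(increments=[{"linear": [0, 1, 0], "roll": 0}, {"linear": [0, 1, 0], "roll": 0}, {"linear": [0, 1, 0], "roll": 0}, {"linear": [0, 0, 0], "roll": 0}, {"linear": [0, 0, 0], "roll": 0}, {"linear": [0, 0, 0], "roll": 0}, {"linear": [0, 0, 0], "roll": 0}, {"linear": [0, 0, 0], "roll": 0}])

```text
clock: 13.95
ee_pos: [0.4979, 0.2452, 0.0101]
orientation: [-0.004, 0.706, 0.708, -0.007]
force: [-24.9, -5.7, 19.4]
gripper_width: -0.0004
```

Seated in x (force rises while the position stays put). Now I'll go round to the rack's +y end.

Request:
move_arm(increments=[{"linear": [0, -12, 0], "roll": 0}, {"linear": [0, -12, 0], "roll": 0}, {"linear": [0, 0, -30], "roll": 0}, {"linear": [0, 0, -30], "roll": 0}, {"linear": [0, 0, -30], "roll": 0}, {"linear": [0, 0, 0], "roll": 0}, {"linear": [0, 0, 0], "roll": 0}, {"linear": [0, 0, 0], "roll": 0}])

```text
clock: 14.95
ee_pos: [0.4817, 0.2468, 0.1003]
orientation: [-0.0, 0.707, 0.707, -0.001]
force: [1.1, -0.0, -0.6]
gripper_width: -0.0002
```

Request:
move_arm(increments=[{"linear": [30, 13, 0], "roll": 0}, {"linear": [30, 13, 0], "roll": 0}, {"linear": [30, 13, 0], "roll": 0}, {"linear": [30, 13, 0], "roll": 0}, {"linear": [30, 13, 0], "roll": 0}, {"linear": [0, 0, 30], "roll": 0}, {"linear": [0, 0, 30], "roll": 0}, {"linear": [0, 0, 29], "roll": 0}])

```text
clock: 15.95
ee_pos: [0.5465, 0.3967, 0.0099]
orientation: [-0.0, 0.707, 0.707, -0.001]
force: [0.1, -0.4, 0.2]
gripper_width: 0.0001
```

Run:
```python
from h import *
st=bot.observe(); print(st["ee_pos"],st["force"])
im=bot.get_image("wrist"); save(im,"w5.png")
```

```text
[0.54652267 0.39674441 0.00991818] [ 0.12681813 -0.38826821  0.15842826]
```

View pics/w5.png

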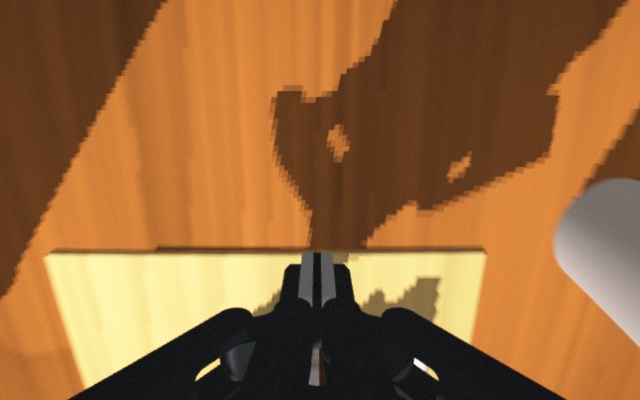

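The finger stands clear of the rack's +y end, at the plate's edge (row 250). Now I'll push -y.

Request:
move_arm(increments=[{"linear": [-6, 0, 0], "roll": 0}, {"linear": [-6, 0, 0], "roll": 0}, {"linear": [-6, 0, 0], "roll": 0}, {"linear": [-6, 0, 0], "roll": 0}, {"linear": [-6, 0, 0], "roll": 0}, {"linear": [-6, 0, 0], "roll": 0}, {"linear": [-6, 0, 0], "roll": 0}, {"linear": [-6, 0, 0], "roll": 0}])

```text
clock: 17.0
ee_pos: [0.5473, 0.3512, 0.013]
orientation: [-0.001, 0.706, 0.708, 0.002]
force: [0.1, 4.8, 0.2]
gripper_width: -0.0002
```

Request:
move_arm(increments=[{"linear": [-3, 0, 0], "roll": 0}, {"linear": [-3, 0, 0], "roll": 0}, {"linear": [-3, 0, 0], "roll": 0}, {"linear": [-2, 0, 0], "roll": 0}, {"linear": [-2, 0, 0], "roll": 0}, {"linear": [-2, 0, 0], "roll": 0}, {"linear": [-2, 0, 0], "roll": 0}, {"linear": [-2, 0, 0], "roll": 0}])

```text
clock: 18.0
ee_pos: [0.5474, 0.3321, 0.013]
orientation: [-0.0, 0.706, 0.708, 0.001]
force: [0.8, 5.6, 1.2]
gripper_width: -0.0
```

Request:
move_arm(increments=[{"linear": [-1, 0, 0], "roll": 0}, {"linear": [-1, 0, 0], "roll": 0}, {"linear": [-1, 0, 0], "roll": 0}, {"linear": [-1, 0, 0], "roll": 0}, {"linear": [-1, 0, 0], "roll": 0}, {"linear": [0, 0, 0], "roll": 0}, {"linear": [0, 0, 0], "roll": 0}, {"linear": [0, 0, 0], "roll": 0}])

```text
clock: 19.0
ee_pos: [0.5474, 0.327, 0.013]
orientation: [-0.0, 0.706, 0.708, 0.001]
force: [0.1, 5.8, 0.9]
gripper_width: -0.0003
```

Request:
move_arm(increments=[{"linear": [-1, 0, 0], "roll": 0}, {"linear": [-1, 0, 0], "roll": 0}, {"linear": [-1, 0, 0], "roll": 0}, {"linear": [-1, 0, 0], "roll": 0}, {"linear": [-1, 0, 0], "roll": 0}, {"linear": [0, 0, 0], "roll": 0}, {"linear": [0, 0, 0], "roll": 0}, {"linear": [0, 0, 0], "roll": 0}])

```text
clock: 20.0
ee_pos: [0.5474, 0.322, 0.0129]
orientation: [-0.0, 0.706, 0.708, 0.001]
force: [-0.0, 6.9, 2.6]
gripper_width: 0.0002
```

Request:
move_arm(increments=[{"linear": [-1, 0, 0], "roll": 0}, {"linear": [-1, 0, 0], "roll": 0}, {"linear": [-1, 0, 0], "roll": 0}, {"linear": [0, 0, 0], "roll": 0}, {"linear": [0, 0, 0], "roll": 0}, {"linear": [0, 0, 0], "roll": 0}, {"linear": [0, 0, 0], "roll": 0}, {"linear": [0, 0, 0], "roll": 0}])

```text
clock: 21.0
ee_pos: [0.5469, 0.3218, 0.013]
orientation: [-0.001, 0.706, 0.709, 0.002]
force: [-0.2, 11.9, -1.1]
gripper_width: 0.0004
```

Seated in y. I'll re-press in x once, at the rack's middle.

Request:
move_arm(increments=[{"linear": [12, 0, 0], "roll": 0}, {"linear": [12, 0, 0], "roll": 0}, {"linear": [0, 0, -30], "roll": 0}, {"linear": [0, 0, -30], "roll": 0}, {"linear": [0, 0, -30], "roll": 0}, {"linear": [-20, -11, 0], "roll": 0}, {"linear": [-40, -22, 0], "roll": 0}, {"linear": [-41, -22, 0], "roll": 0}])

```text
clock: 22.0
ee_pos: [0.4917, 0.239, 0.1021]
orientation: [0.0, 0.707, 0.708, -0.0]
force: [0.3, -0.9, -0.0]
gripper_width: -0.0001
```

Request:
move_arm(increments=[{"linear": [-40, -22, 0], "roll": 0}, {"linear": [0, 0, 0], "roll": 0}, {"linear": [0, 0, 30], "roll": 0}, {"linear": [0, 0, 30], "roll": 0}, {"linear": [0, 0, 28], "roll": 0}, {"linear": [0, 6, 0], "roll": 0}, {"linear": [0, 6, 0], "roll": 0}, {"linear": [0, 4, 0], "roll": 0}])

```text
clock: 23.0
ee_pos: [0.4879, 0.2006, 0.0155]
orientation: [0.0, 0.707, 0.707, 0.001]
force: [-0.2, 0.5, -0.4]
gripper_width: -0.0001
```

Request:
move_arm(increments=[{"linear": [0, 4, 0], "roll": 0}, {"linear": [0, 3, 0], "roll": 0}, {"linear": [0, 2, 0], "roll": 0}, {"linear": [0, 1, 0], "roll": 0}, {"linear": [0, 1, 0], "roll": 0}, {"linear": [0, 1, 0], "roll": 0}, {"linear": [0, 0, 0], "roll": 0}, {"linear": [0, 0, 0], "roll": 0}])

```text
clock: 24.0
ee_pos: [0.497, 0.2001, 0.0141]
orientation: [-0.001, 0.707, 0.708, -0.001]
force: [-4.8, -0.1, 3.8]
gripper_width: -0.0001
```

Request:
move_arm(increments=[{"linear": [0, 1, 0], "roll": 0}, {"linear": [0, 1, 0], "roll": 0}, {"linear": [0, 1, 0], "roll": 0}, {"linear": [0, 0, 0], "roll": 0}, {"linear": [0, 0, 0], "roll": 0}, {"linear": [0, 0, 0], "roll": 0}, {"linear": [0, 0, 0], "roll": 0}, {"linear": [0, 0, 0], "roll": 0}])

```text
clock: 25.0
ee_pos: [0.4982, 0.2001, 0.0139]
orientation: [-0.002, 0.706, 0.708, -0.002]
force: [-10.0, 0.0, 7.9]
gripper_width: 0.0
```

Request:
move_arm(increments=[{"linear": [0, -12, 0], "roll": 0}, {"linear": [0, -12, 0], "roll": 0}, {"linear": [5, 0, -45], "roll": 0}, {"linear": [15, 0, -60], "roll": 0}, {"linear": [20, 10, -60], "roll": 0}, {"linear": [20, 20, -60], "roll": 0}, {"linear": [0, 15, -30], "roll": 0}, {"linear": [0, 0, 0], "roll": 0}])

```text
clock: 26.0
ee_pos: [0.5226, 0.259, 0.2669]
orientation: [0.001, 0.707, 0.707, 0.003]
force: [0.7, -0.5, -0.9]
gripper_width: 0.0001
```

```bash
cat > rk.py <<'E'
from h import *
import sys
st=bot.observe(); im=bot.get_image("wrist"); save(im,sys.argv[1])
print(st["clock"],st["ee_pos"],st["orientation"].round(4),st["force"].round(1))
b=(im[:,:,2].astype(float)+im[:,:,1])
O=np.array([.546,.201]); 
def seg(a,c,z): 
    p=proj("wrist",[[*(O+a),z],[*(O+c),z]],st); return p[0][::-1],p[1][::-1]
for n,a,c,z in [("plate left",(-.132,-.12),(-.132,.19),.004),("plate top",(-.13,.199),(.08,.199),.004),("rack base -x",(-.038,-.06),(-.038,.1),.016),
  ("bs outer?",(.038,.12),(.038,.168),.034),("fin-32 left",(-.0335,-.09),(-.0335,.1),.044),("fin+32 right",(.0335,-.09),(.0335,.1),.044),("fin0 left",(-.0015,-.09),(-.0015,.1),.044),("rack end",(-.036,.11),(.036,.11),.030)]:
    p,q=seg(np.array(a),np.array(c),z); L=wline(edge(b,p,q,5),z,st)
    print(n,((L[0]-O)*1000).round(1),round(float(L[1]),4),L[2])
print([(pix2z("wrist",d["point"],.004,st).round(4),round(d["p"],2)) for d in bot.place_of("rack","wrist")])
E
python3 rk.py w6.png
```

```text
26.0 [0.5226242  0.25901996 0.26687928] [0.0008 0.7069 0.7073 0.0027] [ 0.7 -0.5 -0.9]
plate left [-131.9   43.1] 0.0088 40
plate top [-27.9 197.8] 0.0089 40
rack base -x [-35.   24.2] 0.0067 40
bs outer? [ 37.2 145.8] 0.012 40
fin-32 left [-34.1  17.1] 0.0035 34
fin+32 right [36.   7.7] 0.0175 40
fin0 left [ 2.5 14.6] 0.0072 33
rack end [  0.4 110.1] 0.0097 40
[(array([0.5499, 0.2012, 0.004 ]), 0.69)]
```

View pics/w6.png

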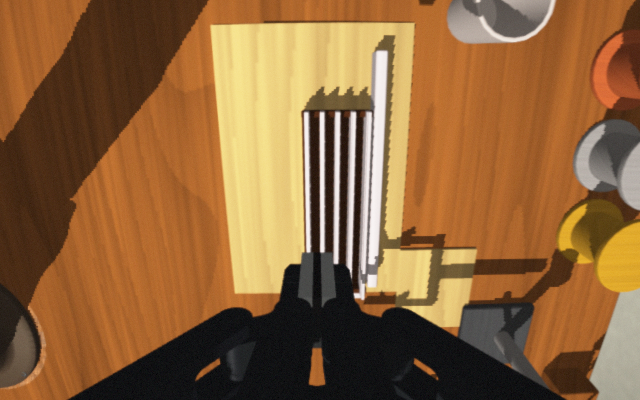

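The rack is flush: its end measures +110.1 mm against a nominal 110. The small common yaw bias is arm settling. Next I'll look at the combs and lamp from above.

Request:
move_arm(increments=[{"linear": [-30, -3, -20], "roll": 0}, {"linear": [-55, -3, -20], "roll": 0}, {"linear": [-58, -3, 0], "roll": 0}, {"linear": [-58, -3, 0], "roll": 0}, {"linear": [-58, -3, 0], "roll": 0}, {"linear": [-58, -3, 0], "roll": 0}, {"linear": [-58, -3, 0], "roll": 0}, {"linear": [-58, -3, 0], "roll": 0}], gripper=60)

```text
clock: 27.1
ee_pos: [0.4959, -0.1756, 0.3028]
orientation: [-0.001, 0.707, 0.708, -0.0]
force: [1.2, -0.4, 1.1]
gripper_width: 0.0511
```

Request:
move_arm(increments=[{"linear": [-25, 0, 0], "roll": 0}, {"linear": [0, 0, 0], "roll": 0}, {"linear": [0, 0, 0], "roll": 0}, {"linear": [0, 0, 0], "roll": 0}, {"linear": [0, 0, 0], "roll": 0}, {"linear": [0, 0, 0], "roll": 0}, {"linear": [0, 0, 0], "roll": 0}, {"linear": [0, 0, 0], "roll": 0}])

```text
clock: 28.1
ee_pos: [0.4974, -0.1994, 0.3044]
orientation: [0.0, 0.707, 0.707, 0.0]
force: [-0.8, -0.2, -0.9]
gripper_width: 0.0513
```

Run:
```python
from h import *
st=bot.observe(); im=bot.get_image("wrist"); save(im,"w7.png")
print(st["clock"],st["ee_pos"],st["orientation"].round(4),st["qpos"].round(2))
for n,z in [("comb_a",0),("lamp",0),("lamp_bar",.088),("lamp_face",.036),("cork_block",.0)]:
    for d in bot.place_of(n,"wrist"): print(n,pix2z("wrist",d["point"],z,st).round(3),np.round(d["point"]),round(d["p"],2))
```

```text
28.1 [ 0.49739934 -0.19943963  0.30441499] [0.     0.7067 0.7075 0.    ] [-0.2   0.21  0.59  1.74 -0.13  1.23  0.43]
comb_a [ 0.543 -0.415  0.   ] [294. 347.] 0.94
comb_a [ 0.459 -0.301  0.   ] [222. 287.] 0.73
comb_a [ 0.448 -0.079  0.   ] [ 45. 274.] 0.72
comb_a [ 0.455 -0.182  0.   ] [133. 282.] 0.58
lamp [ 0.658 -0.184  0.   ] [135. 444.] 0.8
lamp [ 0.597 -0.514  0.   ] [347. 380.] 0.68
lamp_bar [ 0.651 -0.19   0.088] [154. 465.] 0.58
lamp_face [ 0.656 -0.156  0.036] [116. 455.] 0.69
cork_block [ 0.562 -0.19   0.   ] [140. 368.] 0.89
cork_block [ 0.546 -0.418  0.   ] [295. 349.] 0.19
```

View pics/w7.png

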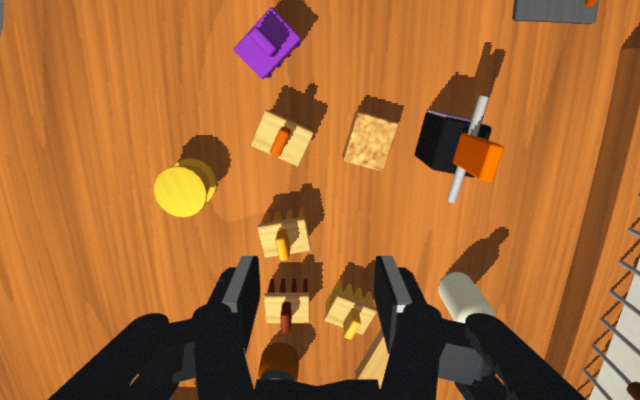

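Enlarged from w7 (wrist view), the candidates are: purple at (268,43), the look-alike, excluded; red-brown at (282,138), orange at (284,240), dark red at (286,303) and golden at (350,308), which are the combs. The lamp is at (450,145) with its violet face up, towards +y. I'll measure the bars by colour segmentation.

```bash
cat > cb.py <<'E'
from h import *
import sys
def combs(im,st,guess,save_as=None,win=.055):
    hsv=cv2.cvtColor(im,cv2.COLOR_RGB2HSV); out=[]
    for g in guess:
        c=proj("wrist",[[g[0],g[1],.044]],st)[0]; r=np.linalg.norm(proj("wrist",[[g[0]+win,g[1],.044]],st)[0]-c)
        m=((hsv[:,:,1]<150)&(hsv[:,:,2]>120)&(hsv[:,:,0]<30)).astype(np.uint8)
        w=np.zeros_like(m); cv2.circle(w,(int(c[1]),int(c[0])),int(r),1,-1); m&=w
        m=cv2.morphologyEx(m,cv2.MORPH_OPEN,np.ones((3,3)))
        n,l,s,ce=cv2.connectedComponentsWithStats(m)
        if n<2: out.append(None); continue
        ys,xs=np.where(l>0) if 0 else np.where(l==1+np.argmax(s[1:,4]))
        P=np.array([pix2z("wrist",(y,x),.044,st)[:2] for x,y in zip(xs,ys)])
        (cx,cy),(a,b),ang=cv2.minAreaRect((P*1000).astype(np.float32))
        if a<b: a,b,ang=b,a,ang+90
        ang=(ang+90)%180-90   # direction of long side = comb x, deg in world
        out.append((round(cx/1000,4),round(cy/1000,4),round(a,1),round(b,1),round(np.radians(ang),3),len(xs)))
    return out
if __name__=="__main__":
    st=bot.observe(); im=bot.get_image("wrist"); save(im,sys.argv[1])
    print(st["clock"],st["ee_pos"].round(4),st["orientation"].round(4))
    g=[tuple(map(float,a.split(","))) for a in sys.argv[2:]]
    for o in combs(im,st,g): print(o)
E
python3 - <<'E'
from cb import *
im=cv2.imread("pics/w7.png")[:,:,::-1].copy(); st=bot.observe(); print(st["clock"])
hsv=cv2.cvtColor(im,cv2.COLOR_RGB2HSV)
for r,c in [(125,270),(150,298),(235,270),(300,272),(315,340),(100,300),(200,330)]: print(r,c,im[r,c],hsv[r,c])
for o in combs(im,st,[(.455,-.182),(.459,-.301),(.455,-.41),(.543,-.415)]): print(o)
E
```

```text
28.4
125 270 [248 217 127] [ 22 124 248]
150 298 [247 211 124] [ 21 127 247]
235 270 [250 225 132] [ 24 120 250]
300 272 [252 229 140] [ 24 113 252]
315 340 [248 214 124] [ 22 128 248]
100 300 [87 51 23] [ 13 188  87]
200 330 [230 147  65] [ 15 183 230]
(0.4431, -0.1752, 42.8, 25.7, np.float64(1.105), 762)
(0.4397, -0.3075, 45.1, 27.5, np.float64(-1.57), 507)
(0.4423, -0.4102, 41.7, 28.3, np.float64(-1.567), 431)
(0.5288, -0.4131, 43.3, 28.1, np.float64(1.163), 507)
```

```bash
sed -i 's/np.where(l>0) if 0 else np.where(l==1+np.argmax(s\[1:,4\]))/np.where(np.isin(l,[i for i in range(1,n) if s[i,4]>60]))/' cb.py
python3 - <<'E'
from cb import *
im=cv2.imread("pics/w7.png")[:,:,::-1].copy(); st=bot.observe()
for o in combs(im,st,[(.455,-.182),(.459,-.309),(.455,-.41),(.543,-.415)]): print(o)
E
```

```text
Traceback (most recent call last):
  File "cb.py", line 13, in combs
    P=np.array([pix2z("wrist",(y,x),.044,st)[:2] for x,y in zip(xs,ys)])
                ~~~~~^^^^^^^^^^^^^^^^^^^^^^^
  File "h.py", line 17, in pix2z
    K,D,Rm,t=RT(cam,st)
             ~~^^^^^^^^
  File "h.py", line 5, in RT
    c=bot.calibration(cam)
ValueError: time passes only in moves, steps and waits
```

```bash
sed -i 's/    c=bot.calibration(cam)/    c=_cal(cam)/; s/^from rig import bot/from rig import bot\nimport functools\n@functools.lru_cache(None)\ndef _cal(c): return bot.calibration(c)/' h.py
python3 - <<'E'
from cb import *
im=cv2.imread("pics/w7.png")[:,:,::-1].copy(); st=bot.observe()
for o in combs(im,st,[(.455,-.182),(.459,-.309),(.455,-.41),(.543,-.415)]): print(o)
print(bot.observe()["clock"])
E
```

```text
(0.4584, -0.182, 59.0, 42.8, np.float64(-0.43), 1482)
(0.4574, -0.3051, 58.8, 43.5, np.float64(0.172), 902)
(0.4575, -0.4101, 58.7, 41.7, np.float64(0.004), 771)
(0.5431, -0.4194, 59.7, 43.4, np.float64(-0.418), 786)
28.4
```

All bar sizes match 60 × 44. First the red-brown comb at (0.458, -0.182), yaw -0.43.

Request:
move_arm(increments=[{"linear": [17.5, -39, 30], "roll": 0}, {"linear": [0, 0, 30], "roll": 0.143}, {"linear": [0, 0, 40], "roll": 0.143}, {"linear": [0, 0, 40], "roll": 0.144}, {"linear": [0, 0, 40], "roll": 0}, {"linear": [0, 0, 36], "roll": 0}, {"linear": [0, 0, 20], "roll": 0}, {"linear": [0, 0, 0], "roll": 0}])

```text
clock: 29.4
ee_pos: [0.4574, -0.1819, 0.0672]
orientation: [-0.001, 0.841, 0.54, -0.001]
force: [-0.7, -0.7, 0.6]
gripper_width: 0.0515
```

Request:
move_arm(increments=[{"linear": [0, 0, 10], "roll": 0}, {"linear": [0, 0, 10], "roll": 0}, {"linear": [0, 0, 0], "roll": 0}, {"linear": [0, 0, 0], "roll": 0}, {"linear": [0, 0, 0], "roll": 0}, {"linear": [0, 0, 0], "roll": 0}, {"linear": [0, 0, 0], "roll": 0}, {"linear": [0, 0, 0], "roll": 0}])

```text
clock: 30.4
ee_pos: [0.4584, -0.182, 0.0484]
orientation: [0.0, 0.841, 0.54, 0.0]
force: [0.1, 0.1, -0.4]
gripper_width: 0.0517
```

Run:
```python
from h import *
st=bot.observe(); im=bot.get_image("wrist"); save(im,"w8.png"); print(st["ee_pos"],st["orientation"],st["force"])
```

```text
[ 0.45839205 -0.18199496  0.04841816] [5.16554800e-06 8.41385452e-01 5.40435490e-01 3.47808563e-05] [ 0.12735765  0.07284497 -0.36424575]
```

View pics/w8.png

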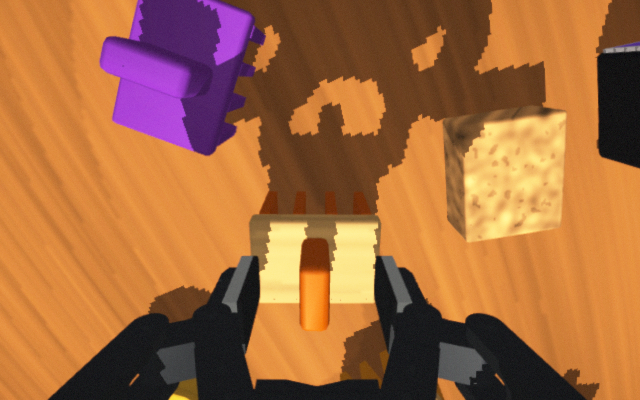

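The comb sits square between the jaws, with its orange-red tab at (314,285). I'll grip it, lift, turn square and look at it.

Request:
move_arm(increments=[{"linear": [0, 0, 0], "roll": 0}, {"linear": [0, 0, 0], "roll": 0}, {"linear": [0, 0, 0], "roll": 0}, {"linear": [0, 0, 0], "roll": 0}, {"linear": [0, 0, -20], "roll": 0}, {"linear": [0, 0, -40], "roll": 0}, {"linear": [0, 0, -50], "roll": 0}, {"linear": [0, 0, -50], "roll": 0}], gripper=0, newtons=40)

```text
clock: 31.45
ee_pos: [0.4579, -0.182, 0.2097]
orientation: [-0.0, 0.841, 0.54, -0.0]
force: [0.6, 0.2, -1.6]
gripper_width: 0.0112
```

Request:
move_arm(increments=[{"linear": [0, 0, 0], "roll": -0.143}, {"linear": [0, 0, 0], "roll": -0.143}, {"linear": [0, 0, 0], "roll": -0.144}, {"linear": [55, 0, 0], "roll": 0}, {"linear": [55, 0, 0], "roll": 0}, {"linear": [55, 0, 0], "roll": 0}, {"linear": [55, 0, 0], "roll": 0}, {"linear": [55, 0, 0], "roll": 0}])

```text
clock: 32.45
ee_pos: [0.4577, 0.0946, 0.2085]
orientation: [0.0, 0.707, 0.707, 0.0]
force: [0.8, 0.6, -0.6]
gripper_width: 0.0109
```

Run:
```python
from h import *
st=bot.observe();  print(st["ee_pos"],st["orientation"],st["force"],st["gripper_width"],st["qpos"].round(2))
```

```text
[0.45774574 0.09463243 0.20850602] [7.50001163e-06 7.06848590e-01 7.07364837e-01 2.42180804e-04] [ 0.77218835  0.64926864 -0.58080523] 0.010932410228166416 [-0.66  0.16  0.4   2.01 -0.08  0.98 -0.22]
```

Gripped (11 mm). Moving over the rack slot at y = -72.

Request:
move_arm(increments=[{"linear": [12, 29.5, 0], "roll": 0}, {"linear": [12, 29.5, 0], "roll": 0}, {"linear": [11, 29.5, 0], "roll": 0}, {"linear": [0, 0, 40], "roll": 0}, {"linear": [0, 0, 40], "roll": 0}, {"linear": [0, 0, 23], "roll": 0}, {"linear": [0, 0, 0], "roll": 0}, {"linear": [0, 0, 0], "roll": 0}])

```text
clock: 33.45
ee_pos: [0.5471, 0.1281, 0.1063]
orientation: [0.0, 0.707, 0.707, 0.0]
force: [0.3, -0.9, -0.4]
gripper_width: 0.0114
```

```bash
python3 rk.py w9.png
```

```text
33.45 [0.54714487 0.12806583 0.10629161] [3.000e-04 7.068e-01 7.074e-01 5.000e-04] [ 0.3 -0.9 -0.4]
plate left [-129.6   48.6] -0.0036 31
plate top [-36.  194.8] 0.0091 34
rack base -x [-38.8  29.1] 0.0272 40
bs outer? [ 35.4 143.6] -0.0005 40
fin-32 left [-33.8  16.4] 0.0265 40
fin+32 right [32.9 14.1] 0.0351 38
fin0 left [-2.3 14.5] 0.0214 40
rack end [  0.2 112. ] 0.0002 40
[(array([0.546 , 0.2008, 0.004 ]), 0.79)]
```

View pics/w9.png

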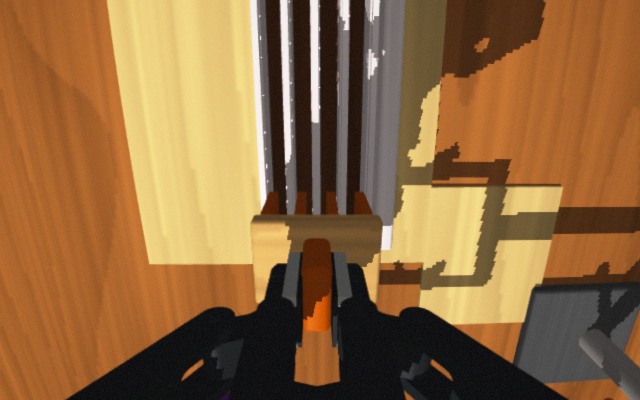

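Run:
```python
from h import *
im=cv2.imread("pics/w9.png"); b=im.astype(float).sum(2); st=bot.observe()
O=np.array([.546,.201])
for zz in (.044,):
  for x in (-.032,-.016,0,.016,.032):
    for e in (-.0015,.0015):
      p=proj("wrist",[[*(O+[x+e,-.03]),zz],[*(O+[x+e,.09]),zz]],st)[:,::-1]
      L=wline(edge(b,p[0],p[1],5),zz,st); print(x,e,((L[0]-O)*1000).round(1),round(float(L[1]),4),L[2],p.round().tolist())
cv2.imwrite("pics/w9c.png",cv2.resize(im[0:260,230:410],(554,800)[:2] if 0 else (540,780)) [180:780])
```

```text
-0.032 -0.0015 [-34.   31.2] 0.0416 40 [[256.0, 149.0], [245.0, -88.0]]
-0.032 0.0015 [-30.8  31.2] 0.0486 40 [[261.0, 149.0], [251.0, -88.0]]
-0.016 -0.0015 [-18.1  32.9] 0.0368 40 [[283.0, 149.0], [277.0, -88.0]]
-0.016 0.0015 [-15.1  34.5] 0.0402 39 [[288.0, 149.0], [283.0, -88.0]]
0 -0.0015 [-2.5 36.8] 0.0312 40 [[311.0, 149.0], [310.0, -89.0]]
0 0.0015 [ 1.7 32.9] 0.057 40 [[316.0, 149.0], [316.0, -89.0]]
0.016 -0.0015 [12.7 29.6] 0.0157 38 [[338.0, 149.0], [342.0, -88.0]]
0.016 0.0015 [17.7 32.9] 0.0578 40 [[343.0, 149.0], [348.0, -88.0]]
0.032 -0.0015 [29. 41.] 0.0286 40 [[366.0, 149.0], [374.0, -88.0]]
0.032 0.0015 [33.1 32.1] 0.0508 38 [[371.0, 149.0], [380.0, -88.0]]
```

View pics/w9c.png

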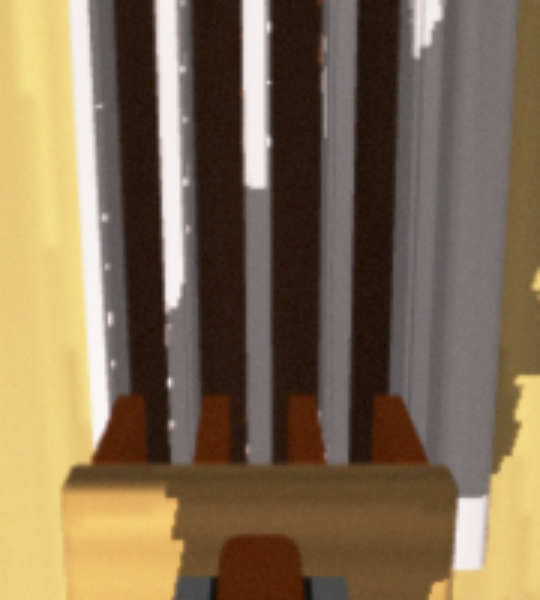

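The four strips (crop centres 130, 215, 304, 386) straddle the middle fin (258) symmetrically, and the fins run vertical, so the comb is aligned. Lowering it.

Request:
move_arm(increments=[{"linear": [0, 0, 8], "roll": 0}, {"linear": [0, 0, 6], "roll": 0}, {"linear": [0, 0, 5], "roll": 0}, {"linear": [0, 0, 5], "roll": 0}, {"linear": [0, 0, 5], "roll": 0}, {"linear": [0, 0, 5], "roll": 0}, {"linear": [0, 0, 0], "roll": 0}, {"linear": [0, 0, 0], "roll": 0}])

```text
clock: 34.55
ee_pos: [0.5466, 0.128, 0.0715]
orientation: [0.0, 0.707, 0.707, 0.0]
force: [0.6, 0.7, -1.3]
gripper_width: 0.0113
```

Request:
move_arm(increments=[{"linear": [0, 0, 3], "roll": 0}, {"linear": [0, 0, 3], "roll": 0}, {"linear": [0, 0, 2], "roll": 0}, {"linear": [0, 0, 0], "roll": 0}, {"linear": [0, 0, 0], "roll": 0}, {"linear": [0, 0, 0], "roll": 0}, {"linear": [0, 0, 0], "roll": 0}, {"linear": [0, 0, 0], "roll": 0}])

```text
clock: 35.55
ee_pos: [0.5465, 0.1281, 0.0643]
orientation: [-0.0, 0.707, 0.707, 0.0]
force: [-4.1, -0.5, 11.0]
gripper_width: 0.0113
```

Home at TCP z = 0.0643, in contact with the channel floor. I'll release it and return to measure the remaining combs.

Request:
move_arm(increments=[{"linear": [0, 0, 0], "roll": 0}, {"linear": [0, 0, 0], "roll": 0}, {"linear": [0, 0, 0], "roll": 0}, {"linear": [0, 0, -15], "roll": 0}, {"linear": [0, 0, -30], "roll": 0}, {"linear": [0, 0, -40], "roll": 0}, {"linear": [0, 0, -40], "roll": 0}, {"linear": [0, 0, -25], "roll": 0}], gripper=50)

```text
clock: 36.55
ee_pos: [0.5473, 0.128, 0.2166]
orientation: [0.001, 0.707, 0.707, 0.001]
force: [0.7, -0.4, -0.4]
gripper_width: 0.0427
```

Request:
move_arm(increments=[{"linear": [0, -45, 0], "roll": 0}, {"linear": [0, -45, 0], "roll": 0}, {"linear": [-40, 0, 0], "roll": 0}, {"linear": [-58, 0, 0], "roll": 0}, {"linear": [-60, 0, 0], "roll": 0}, {"linear": [-60, 0, 0], "roll": 0}, {"linear": [-60, 0, 0], "roll": 0}, {"linear": [-60, 0, 0], "roll": 0}])

```text
clock: 37.55
ee_pos: [0.4569, -0.2119, 0.2146]
orientation: [0.001, 0.707, 0.708, 0.001]
force: [0.9, 0.4, 0.4]
gripper_width: 0.043
```

Request:
move_arm(increments=[{"linear": [-60, 0, 0], "roll": 0}, {"linear": [-50, 0, 0], "roll": 0}, {"linear": [0, 0, 0], "roll": 0}, {"linear": [0, 0, 0], "roll": 0}, {"linear": [0, 0, 0], "roll": 0}, {"linear": [0, 0, 0], "roll": 0}, {"linear": [0, 0, 0], "roll": 0}, {"linear": [0, 0, 0], "roll": 0}])

```text
clock: 38.55
ee_pos: [0.4572, -0.3197, 0.2134]
orientation: [0.0, 0.707, 0.708, 0.0]
force: [0.3, -0.5, -0.2]
gripper_width: 0.0428
```

```bash
python3 cb.py w10.png .4574,-.3051 .4575,-.41 .5431,-.4194
python3 - <<'E'
from h import *
st=bot.observe(); print([(pix2z("wrist",d["point"],0,st).round(3),np.round(d["point"]),round(d["p"],2)) for d in bot.place_of("comb_a","wrist")],st["gripper_width"],st["force"])
E
```

```text
38.55 [ 0.4572 -0.3197  0.2134] [0.000e+00 7.066e-01 7.077e-01 1.000e-04]
(0.4573, -0.3055, 59.0, 43.3, np.float64(0.172), 1992)
(0.4577, -0.4103, 58.7, 42.4, np.float64(0.011), 1529)
(0.5603, -0.4238, 99.1, 37.7, np.float64(-0.857), 911)
[(array([ 0.548, -0.416,  0.   ]), array([248., 397.]), 0.74), (array([ 0.456, -0.305,  0.   ]), array([149., 315.]), 0.73), (array([ 0.459, -0.41 ,  0.   ]), array([243., 318.]), 0.64)] 0.04237564774954163 [-0.40138486 -0.0680133  -0.56792622]
```

Request:
move_arm(increments=[{"linear": [14.5, 0, 20], "roll": 0}, {"linear": [0, 0, 30], "roll": -0.17}, {"linear": [0, 0, 40], "roll": 0}, {"linear": [0, 0, 40], "roll": 0}, {"linear": [0, 0, 20], "roll": 0}, {"linear": [0, 0, 10], "roll": 0}, {"linear": [0, 0, 5], "roll": 0}, {"linear": [0, 0, 0], "roll": 0}])

```text
clock: 39.65
ee_pos: [0.4573, -0.3057, 0.0488]
orientation: [0.0, 0.644, 0.765, 0.0]
force: [-1.1, 0.9, -0.0]
gripper_width: 0.0428
```

Request:
move_arm(increments=[{"linear": [0, 0, 0], "roll": 0}, {"linear": [0, 0, 0], "roll": 0}, {"linear": [0, 0, 0], "roll": 0}, {"linear": [0, 0, 0], "roll": 0}, {"linear": [0, 0, 0], "roll": 0}, {"linear": [0, 0, 0], "roll": 0}, {"linear": [0, 0, -20], "roll": 0}, {"linear": [0, 0, -40], "roll": 0}], gripper=0)

```text
clock: 40.65
ee_pos: [0.4559, -0.3047, 0.1076]
orientation: [-0.002, 0.644, 0.765, -0.001]
force: [0.2, -0.6, -0.4]
gripper_width: 0.0112
```

Request:
move_arm(increments=[{"linear": [0, 0, -50], "roll": 0}, {"linear": [0, 0, -52], "roll": 0}, {"linear": [0, 0, 0], "roll": 0.17}, {"linear": [40, 0, 0], "roll": 0}, {"linear": [55, 0, 0], "roll": 0}, {"linear": [60, 0, 0], "roll": 0}, {"linear": [60, 0, 0], "roll": 0}, {"linear": [60, 0, 0], "roll": 0}])

```text
clock: 41.65
ee_pos: [0.4563, -0.0286, 0.2105]
orientation: [0.0, 0.707, 0.707, 0.0]
force: [1.4, 0.3, -0.9]
gripper_width: 0.0112
```

Request:
move_arm(increments=[{"linear": [60, 0, 0], "roll": 0}, {"linear": [60, 0, 0], "roll": 0}, {"linear": [35, 0, 0], "roll": 0}, {"linear": [26, 29.5, 0], "roll": 0}, {"linear": [25, 30, 0], "roll": 0}, {"linear": [0, 30, 0], "roll": 0}, {"linear": [0, 0, 0], "roll": 0}, {"linear": [0, 0, 0], "roll": 0}])

```text
clock: 42.65
ee_pos: [0.5452, 0.1751, 0.2099]
orientation: [-0.0, 0.707, 0.707, -0.001]
force: [0.2, 0.2, -1.3]
gripper_width: 0.0114
```

Request:
move_arm(increments=[{"linear": [1.5, 1.5, 0], "roll": 0}, {"linear": [0, 0, 35], "roll": 0}, {"linear": [0, 0, 40], "roll": 0}, {"linear": [0, 0, 24], "roll": 0}, {"linear": [0, 0, 5], "roll": 0}, {"linear": [0, 0, 0], "roll": 0}, {"linear": [0, 0, 0], "roll": 0}, {"linear": [0, 0, 0], "roll": 0}])

```text
clock: 43.65
ee_pos: [0.548, 0.1773, 0.1074]
orientation: [0.0, 0.707, 0.707, 0.001]
force: [0.2, 0.1, -0.7]
gripper_width: 0.0108
```

Run:
```python
from h import *
st=bot.observe(); im=bot.get_image("wrist"); save(im,"w11.png"); print(st["ee_pos"],st["orientation"].round(4))
save(cv2.resize(im[0:330,180:460],(560,660))[60:],"w11c.png")
```

```text
[0.54804491 0.17733152 0.10742883] [2.000e-04 7.067e-01 7.075e-01 9.000e-04]
```

View pics/w11c.png

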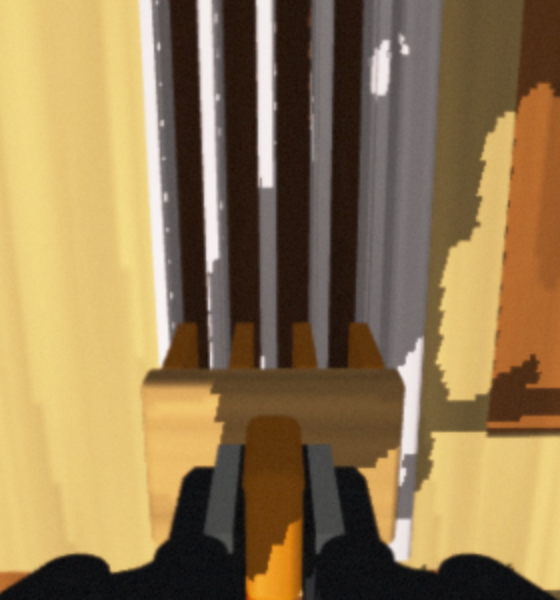

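The strips' midpoint (274) sits about 6 px, roughly 1.5–2 mm, right of the middle fin (268). I'll correct by -1.5 mm and lower.

Request:
move_arm(increments=[{"linear": [0, -1.5, 0], "roll": 0}, {"linear": [0, 0, 6], "roll": 0}, {"linear": [0, 0, 6], "roll": 0}, {"linear": [0, 0, 6], "roll": 0}, {"linear": [0, 0, 6], "roll": 0}, {"linear": [0, 0, 6], "roll": 0}, {"linear": [0, 0, 5], "roll": 0}, {"linear": [0, 0, 0], "roll": 0}])

```text
clock: 44.7
ee_pos: [0.5458, 0.177, 0.0709]
orientation: [-0.0, 0.707, 0.707, -0.0]
force: [-0.2, -0.9, -1.8]
gripper_width: 0.0112
```

Request:
move_arm(increments=[{"linear": [0, 0, 3], "roll": 0}, {"linear": [0, 0, 3], "roll": 0}, {"linear": [0, 0, 1], "roll": 0}, {"linear": [0, 0, 0], "roll": 0}, {"linear": [0, 0, 0], "roll": 0}, {"linear": [0, 0, 0], "roll": 0}, {"linear": [0, 0, 0], "roll": 0}, {"linear": [0, 0, 0], "roll": 0}])

```text
clock: 45.7
ee_pos: [0.5461, 0.1771, 0.065]
orientation: [-0.0, 0.707, 0.707, 0.0]
force: [-1.3, -0.4, 4.9]
gripper_width: 0.0115
```

Request:
move_arm(increments=[{"linear": [0, 0, 0], "roll": 0}, {"linear": [0, 0, 0], "roll": 0}, {"linear": [0, 0, 0], "roll": 0}, {"linear": [0, 0, -15], "roll": 0}, {"linear": [0, 0, -30], "roll": 0}, {"linear": [0, 0, -40], "roll": 0}, {"linear": [0, 0, -40], "roll": 0}, {"linear": [0, 0, -25], "roll": 0}], gripper=50)

```text
clock: 46.7
ee_pos: [0.5467, 0.177, 0.2176]
orientation: [0.001, 0.707, 0.707, 0.002]
force: [0.8, 0.3, -0.6]
gripper_width: 0.0428
```

Request:
move_arm(increments=[{"linear": [0, -45, 0], "roll": 0}, {"linear": [0, -45, 0], "roll": 0}, {"linear": [-45, 0, 0], "roll": 0}, {"linear": [-60, 0, 0], "roll": 0}, {"linear": [-60, 0, 0], "roll": 0}, {"linear": [-60, 0, 0], "roll": 0}, {"linear": [-60, 0, 0], "roll": 0}, {"linear": [-60, 0, 0], "roll": 0}])

```text
clock: 47.7
ee_pos: [0.4563, -0.17, 0.2156]
orientation: [0.001, 0.707, 0.708, 0.001]
force: [0.9, -0.4, 0.1]
gripper_width: 0.0424
```

Request:
move_arm(increments=[{"linear": [-60, 0, 0], "roll": 0}, {"linear": [-60, 0, 0], "roll": 0}, {"linear": [-60, 0, 0], "roll": 0}, {"linear": [-60, 0, 0], "roll": 0}, {"linear": [-20, 0, 0], "roll": 0}, {"linear": [0, 0, 0], "roll": 0}, {"linear": [0, 0, 0], "roll": 0}, {"linear": [0, 0, 0], "roll": 0}])

```text
clock: 48.7
ee_pos: [0.4573, -0.4265, 0.2147]
orientation: [-0.0, 0.706, 0.708, 0.001]
force: [0.3, 0.4, -0.9]
gripper_width: 0.0429
```

```bash
python3 cb.py w12.png .4577,-.4103 .5431,-.4194
python3 - <<'E'
from h import *
st=bot.observe(); print([(pix2z("wrist",d["point"],0,st).round(3),np.round(d["point"]),round(d["p"],2)) for d in bot.place_of("comb_a","wrist")],st["gripper_width"],st["force"])
E
```

```text
48.7 [ 0.4573 -0.4265  0.2147] [-0.000e+00  7.061e-01  7.082e-01  5.000e-04]
(0.4577, -0.4106, 58.7, 42.7, np.float64(0.02), 2067)
(0.5674, -0.4426, 46.4, 43.0, np.float64(-0.486), 1342)
[(array([ 0.576, -0.444,  0.   ]), array([179., 430.]), 0.76), (array([ 0.459, -0.409,  0.   ]), array([146., 318.]), 0.62)] 0.04285972013521582 [ 0.25960811  0.21784565 -0.26319745]
```

The golden comb has been knocked: it was at (0.543, -0.419) and is now near (0.576, -0.444). I'll take the dark red one first.

Request:
move_arm(increments=[{"linear": [16, 0.5, 20], "roll": 0}, {"linear": [0, 0, 30], "roll": -0.01}, {"linear": [0, 0, 40], "roll": 0}, {"linear": [0, 0, 40], "roll": 0}, {"linear": [0, 0, 20], "roll": 0}, {"linear": [0, 0, 10], "roll": 0}, {"linear": [0, 0, 6], "roll": 0}, {"linear": [0, 0, 0], "roll": 0}])

```text
clock: 49.8
ee_pos: [0.4575, -0.4123, 0.049]
orientation: [0.0, 0.703, 0.711, 0.0]
force: [0.1, 0.9, -0.2]
gripper_width: 0.0426
```

Request:
move_arm(increments=[{"linear": [0, 0, 0], "roll": 0}, {"linear": [0, 0, 0], "roll": 0}, {"linear": [0, 0, 0], "roll": 0}, {"linear": [0, 0, 0], "roll": 0}, {"linear": [0, 0, 0], "roll": 0}, {"linear": [0, 0, 0], "roll": 0}, {"linear": [0, 0, -20], "roll": 0}, {"linear": [0, 0, -40], "roll": 0}], gripper=0)

```text
clock: 50.8
ee_pos: [0.4561, -0.4111, 0.1084]
orientation: [-0.002, 0.703, 0.711, -0.0]
force: [0.2, -0.2, -0.1]
gripper_width: 0.0114
```

Request:
move_arm(increments=[{"linear": [0, 0, -50], "roll": 0}, {"linear": [0, 0, -52], "roll": 0.01}, {"linear": [30, 0, 0], "roll": 0}, {"linear": [55, 0, 0], "roll": 0}, {"linear": [60, 0, 0], "roll": 0}, {"linear": [60, 0, 0], "roll": 0}, {"linear": [60, 0, 0], "roll": 0}, {"linear": [60, 0, 0], "roll": 0}])

```text
clock: 51.8
ee_pos: [0.4563, -0.0854, 0.2113]
orientation: [0.0, 0.707, 0.707, 0.001]
force: [1.2, 0.5, -1.6]
gripper_width: 0.0114
```

Request:
move_arm(increments=[{"linear": [60, 0, 0], "roll": 0}, {"linear": [60, 0, 0], "roll": 0}, {"linear": [60, 0, 0], "roll": 0}, {"linear": [60, 0, 0], "roll": 0}, {"linear": [30, 29, 0], "roll": 0}, {"linear": [30, 30, 0], "roll": 0}, {"linear": [11, 30, 0], "roll": 0}, {"linear": [0, 0, 0], "roll": 0}])

```text
clock: 52.8
ee_pos: [0.5467, 0.2244, 0.2107]
orientation: [0.001, 0.707, 0.707, -0.0]
force: [-0.3, -0.6, -1.7]
gripper_width: 0.0108
```

Request:
move_arm(increments=[{"linear": [0, 0, 35], "roll": 0}, {"linear": [0, 0, 40], "roll": 0}, {"linear": [0, 0, 24], "roll": 0}, {"linear": [0, 0, 0], "roll": 0}, {"linear": [0, 0, 0], "roll": 0}, {"linear": [0, 0, 0], "roll": 0}, {"linear": [0, 0, 0], "roll": 0}, {"linear": [0, 0, 0], "roll": 0}])

```text
clock: 53.8
ee_pos: [0.5456, 0.2242, 0.1119]
orientation: [0.0, 0.707, 0.707, 0.0]
force: [0.4, -0.4, -1.7]
gripper_width: 0.0111
```

Request:
move_arm(increments=[{"linear": [0.5, 0.7, 3], "roll": 0}, {"linear": [0, 0, 6], "roll": 0}, {"linear": [0, 0, 6], "roll": 0}, {"linear": [0, 0, 6], "roll": 0}, {"linear": [0, 0, 6], "roll": 0}, {"linear": [0, 0, 6], "roll": 0}, {"linear": [0, 0, 6], "roll": 0}, {"linear": [0, 0, 0], "roll": 0}])

```text
clock: 54.8
ee_pos: [0.5458, 0.2244, 0.0718]
orientation: [-0.0, 0.707, 0.707, -0.0]
force: [-0.6, 0.5, -0.4]
gripper_width: 0.0115
```

Request:
move_arm(increments=[{"linear": [0, 0, 3], "roll": 0}, {"linear": [0, 0, 3], "roll": 0}, {"linear": [0, 0, 2], "roll": 0}, {"linear": [0, 0, 0], "roll": 0}, {"linear": [0, 0, 0], "roll": 0}, {"linear": [0, 0, 0], "roll": 0}, {"linear": [0, 0, 0], "roll": 0}, {"linear": [0, 0, 0], "roll": 0}])

```text
clock: 55.8
ee_pos: [0.5462, 0.2246, 0.0652]
orientation: [-0.0, 0.707, 0.707, 0.0]
force: [-2.8, -0.3, 7.4]
gripper_width: 0.0114
```

Request:
move_arm(increments=[{"linear": [0, 0, 0], "roll": 0}, {"linear": [0, 0, 0], "roll": 0}, {"linear": [0, 0, 0], "roll": 0}, {"linear": [0, 0, -15], "roll": 0}, {"linear": [0, 0, -30], "roll": 0}, {"linear": [0, 0, -40], "roll": 0}, {"linear": [0, 0, -40], "roll": 0}, {"linear": [0, 0, -25], "roll": 0}], gripper=50)

```text
clock: 56.8
ee_pos: [0.5469, 0.2245, 0.2177]
orientation: [0.0, 0.707, 0.707, 0.002]
force: [0.2, 0.5, -0.1]
gripper_width: 0.0426
```

Request:
move_arm(increments=[{"linear": [0, -45, 0], "roll": 0}, {"linear": [0, -45, 0], "roll": 0}, {"linear": [-45, 0, 0], "roll": 0}, {"linear": [-60, 0, 0], "roll": 0}, {"linear": [-60, 0, 0], "roll": 0}, {"linear": [-60, 0, 0], "roll": 0}, {"linear": [-60, 0, 0], "roll": 0}, {"linear": [-60, 0, 0], "roll": 0}])

```text
clock: 57.8
ee_pos: [0.4564, -0.1225, 0.2156]
orientation: [0.0, 0.707, 0.707, 0.001]
force: [1.3, 1.1, 0.5]
gripper_width: 0.0431
```

Request:
move_arm(increments=[{"linear": [-58, 20, 0], "roll": 0}, {"linear": [-58, 20, 0], "roll": 0}, {"linear": [-58, 20, 0], "roll": 0}, {"linear": [-58, 20, 0], "roll": 0}, {"linear": [-58, 20, 0], "roll": 0}, {"linear": [-48, 16, 0], "roll": 0}, {"linear": [0, 0, 0], "roll": 0}, {"linear": [0, 0, 0], "roll": 0}])

```text
clock: 58.8
ee_pos: [0.5726, -0.4581, 0.2147]
orientation: [-0.0, 0.707, 0.707, 0.0]
force: [-0.3, 0.5, 0.4]
gripper_width: 0.0427
```

Request:
move_arm(increments=[{"linear": [0, 0, 0], "roll": 0}, {"linear": [0, 0, 0], "roll": 0}, {"linear": [0, 0, 0], "roll": 0}, {"linear": [0, 0, 0], "roll": 0}, {"linear": [0, 0, 0], "roll": 0}, {"linear": [0, 0, 0], "roll": 0}, {"linear": [0, 0, 0], "roll": 0}, {"linear": [0, 0, 0], "roll": 0}])

```text
clock: 59.8
ee_pos: [0.5728, -0.4585, 0.2143]
orientation: [-0.0, 0.707, 0.707, -0.0]
force: [-0.4, 0.3, 0.5]
gripper_width: 0.0429
```

```bash
python3 cb.py w13.png .574,-.444
python3 - <<'E'
from h import *
st=bot.observe(); print([(pix2z("wrist",d["point"],0,st).round(3),np.round(d["point"]),round(d["p"],2)) for d in bot.place_of("comb_a","wrist")],st["gripper_width"],st["force"])
E
```

```text
59.8 [ 0.5728 -0.4585  0.2143] [-0.      0.7068  0.7074 -0.    ]
(0.5816, -0.4541, 89.0, 60.2, np.float64(-0.868), 3327)
[(array([ 0.578, -0.442,  0.   ]), array([147., 321.]), 0.79)] 0.04254784922900658 [ 0.26144198 -0.34519272 -0.79357143]
```

View pics/w13.png

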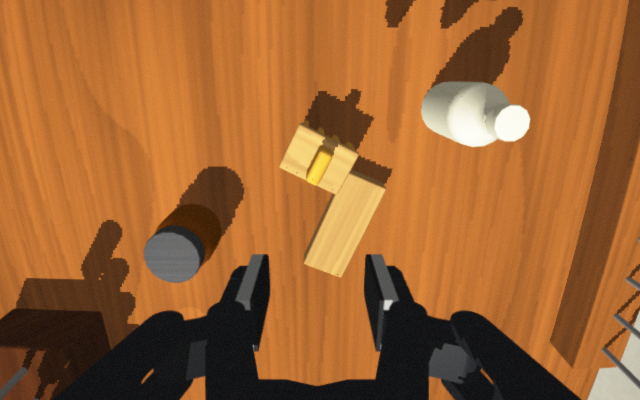

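The golden comb is at (319,158), touching the maple wedge (345,225), which is only 22 high, so the fingers clear it. I'll compute the pose from its bar corners (303,123), (357,155), (335,192) and (281,165).

Run:
```python
from cb import *
im=cv2.imread("pics/w13.png")[:,:,::-1].copy(); st=bot.observe()
P=np.array([pix2z("wrist",(r,c),.044,st)[:2] for c,r in [(303,123),(357,155),(335,192),(281,165)]])
print(P.round(4),P.mean(0)); e=[P[(i+1)%4]-P[i] for i in range(4)]; print([(np.linalg.norm(v).round(4),np.arctan2(v[1],v[0]).round(3)) for v in e])
g=P.mean(0)
hsv=cv2.cvtColor(im,cv2.COLOR_RGB2HSV); b=im.astype(float).sum(2)
for i in (0,3):
    p,q=[(303,123),(357,155),(335,192),(281,165)][i],[(303,123),(357,155),(335,192),(281,165)][(i+1)%4]
    L=wline(edge(hsv[:,:,1].astype(float),p,q,5),.044,st); print(i,L)
print(combs(im,st,[g],win=.032))
# tab: saturated yellow pixels, top at z=.074
m=((hsv[:,:,1]>165)&(hsv[:,:,0]>20)&(hsv[:,:,2]>150)).astype(np.uint8); m[:, :290]=0; m[:,350:]=0; m[:130]=0; m[200:]=0
ys,xs=np.where(m); Q=np.array([pix2z("wrist",(y,x),.07,st)[:2]*1000 for x,y in zip(xs,ys)],np.float32); print(len(xs),cv2.minAreaRect(Q),Q.mean(0))
```

```text
[[ 0.5616 -0.4131]
 [ 0.6094 -0.4412]
 [ 0.5903 -0.4757]
 [ 0.5415 -0.4503]] [ 0.5757061  -0.44507255]
[(np.float64(0.0554), np.float64(-0.532)), (np.float64(0.0395), np.float64(-2.074)), (np.float64(0.0551), np.float64(2.662)), (np.float64(0.0424), np.float64(1.074))]
0 (array([ 0.5866429, -0.4260338], dtype=float32), np.float32(-0.47975418), 40)
3 (array([ 0.5474663, -0.4340656], dtype=float32), np.float32(-0.4664675), 40)
[(0.5761, -0.4465, 61.2, 42.4, np.float64(-0.462), 2184)]
371 ((574.5380249023438, -447.33544921875), (27.119844436645508, 10.14078140258789), 63.8220100402832) [ 574.73676 -446.9825 ]
```

Request:
move_arm(increments=[{"linear": [12.5, 3, 20], "roll": 0}, {"linear": [0, 0, 30], "roll": 0.155}, {"linear": [0, 0, 30], "roll": 0.155}, {"linear": [0, 0, 30], "roll": 0.155}, {"linear": [0, 0, 20], "roll": 0}, {"linear": [0, 0, 10], "roll": 0}, {"linear": [0, 0, 0], "roll": 0}, {"linear": [0, 0, 0], "roll": 0}])

```text
clock: 60.9
ee_pos: [0.5762, -0.4466, 0.0757]
orientation: [0.001, 0.851, 0.526, 0.0]
force: [0.2, -0.5, 0.2]
gripper_width: 0.043
```

Request:
move_arm(increments=[{"linear": [0, 0, 15], "roll": 0}, {"linear": [0, 0, 10], "roll": 0}, {"linear": [0, 0, 0], "roll": 0}, {"linear": [0, 0, 0], "roll": 0}, {"linear": [0, 0, 0], "roll": 0}, {"linear": [0, 0, 0], "roll": 0}, {"linear": [0, 0, 0], "roll": 0}, {"linear": [0, 0, 0], "roll": 0}])

```text
clock: 61.9
ee_pos: [0.5759, -0.4459, 0.0495]
orientation: [0.0, 0.851, 0.526, 0.0]
force: [0.1, 0.2, -0.8]
gripper_width: 0.0429
```

Request:
move_arm(increments=[{"linear": [0, 0, 0], "roll": 0}, {"linear": [0, 0, 0], "roll": 0}, {"linear": [0, 0, 0], "roll": 0}, {"linear": [0, 0, 0], "roll": 0}, {"linear": [0, 0, 0], "roll": 0}, {"linear": [0, 0, 0], "roll": 0}, {"linear": [0, 0, -20], "roll": 0}, {"linear": [0, 0, -40], "roll": 0}], gripper=0)

```text
clock: 62.9
ee_pos: [0.5752, -0.4453, 0.1096]
orientation: [-0.001, 0.851, 0.526, -0.001]
force: [0.1, -0.2, -1.2]
gripper_width: 0.0112
```

Request:
move_arm(increments=[{"linear": [0, 0, -50], "roll": 0}, {"linear": [0, 0, -52], "roll": 0}, {"linear": [0, 0, 0], "roll": -0.155}, {"linear": [0, 0, 0], "roll": -0.155}, {"linear": [0, 0, 0], "roll": -0.155}, {"linear": [58, -20, 0], "roll": 0}, {"linear": [58, -20, 0], "roll": 0}, {"linear": [58, -20, 0], "roll": 0}])

```text
clock: 63.9
ee_pos: [0.5149, -0.2708, 0.2126]
orientation: [0.001, 0.707, 0.707, 0.001]
force: [1.4, 1.6, -0.4]
gripper_width: 0.0112
```

Request:
move_arm(increments=[{"linear": [58, -20, 0], "roll": 0}, {"linear": [58, -20, 0], "roll": 0}, {"linear": [58, -20, 0], "roll": 0}, {"linear": [60, 0, 0], "roll": 0}, {"linear": [60, 0, 0], "roll": 0}, {"linear": [60, 0, 0], "roll": 0}, {"linear": [60, 0, 0], "roll": 0}, {"linear": [60, 0, 0], "roll": 0}])

```text
clock: 64.9
ee_pos: [0.4555, 0.2036, 0.2131]
orientation: [-0.0, 0.707, 0.707, 0.001]
force: [0.9, -0.7, -1.7]
gripper_width: 0.0112
```

Request:
move_arm(increments=[{"linear": [36, 30, 0], "roll": 0}, {"linear": [36, 30, 0], "roll": 0}, {"linear": [0, 30, 0], "roll": 0}, {"linear": [0, 0, 0], "roll": 0}, {"linear": [0, 0, 0], "roll": 0}, {"linear": [0, 0, 0], "roll": 0}, {"linear": [0, 0, 0], "roll": 0}, {"linear": [0, 0, 0], "roll": 0}])

```text
clock: 65.9
ee_pos: [0.5448, 0.2742, 0.2117]
orientation: [-0.0, 0.707, 0.708, 0.0]
force: [-0.7, -0.2, -0.9]
gripper_width: 0.011
```

Request:
move_arm(increments=[{"linear": [0.5, 1.5, 10], "roll": 0}, {"linear": [0, 0, 30], "roll": 0}, {"linear": [0, 0, 35], "roll": 0}, {"linear": [0, 0, 20], "roll": 0}, {"linear": [0, 0, 7], "roll": 0}, {"linear": [0, 0, 0], "roll": 0}, {"linear": [0, 0, 0], "roll": 0}, {"linear": [0, 0, 0], "roll": 0}])

```text
clock: 66.9
ee_pos: [0.5471, 0.2749, 0.1104]
orientation: [0.0, 0.707, 0.707, 0.001]
force: [0.3, -0.2, -1.3]
gripper_width: 0.0112
```

Request:
move_arm(increments=[{"linear": [0, 0, 6], "roll": 0}, {"linear": [0, 0, 6], "roll": 0}, {"linear": [0, 0, 6], "roll": 0}, {"linear": [0, 0, 6], "roll": 0}, {"linear": [0, 0, 6], "roll": 0}, {"linear": [0, 0, 6], "roll": 0}, {"linear": [0, 0, 0], "roll": 0}, {"linear": [0, 0, 0], "roll": 0}])

```text
clock: 67.9
ee_pos: [0.5468, 0.2745, 0.0735]
orientation: [0.0, 0.707, 0.707, 0.0]
force: [0.3, -0.2, -1.6]
gripper_width: 0.011
```

Request:
move_arm(increments=[{"linear": [0, 0, 3], "roll": 0}, {"linear": [0, 0, 3], "roll": 0}, {"linear": [0, 0, 2], "roll": 0}, {"linear": [0, 0, 0], "roll": 0}, {"linear": [0, 0, 0], "roll": 0}, {"linear": [0, 0, 0], "roll": 0}, {"linear": [0, 0, 0], "roll": 0}, {"linear": [0, 0, 0], "roll": 0}])

```text
clock: 68.9
ee_pos: [0.5466, 0.2746, 0.0654]
orientation: [-0.0, 0.707, 0.707, 0.0]
force: [0.1, 0.0, -0.8]
gripper_width: 0.0113
```

Request:
move_arm(increments=[{"linear": [0, 0, 1], "roll": 0}, {"linear": [0, 0, 1], "roll": 0}, {"linear": [0, 0, 0], "roll": 0}, {"linear": [0, 0, 0], "roll": 0}, {"linear": [0, 0, 0], "roll": 0}, {"linear": [0, 0, 0], "roll": 0}, {"linear": [0, 0, 0], "roll": 0}, {"linear": [0, 0, 0], "roll": 0}])

```text
clock: 69.9
ee_pos: [0.5467, 0.2747, 0.065]
orientation: [-0.0, 0.707, 0.707, 0.0]
force: [-5.2, -1.9, 13.7]
gripper_width: 0.0112
```

Request:
move_arm(increments=[{"linear": [0, 0, 0], "roll": 0}, {"linear": [0, 0, 0], "roll": 0}, {"linear": [0, 0, 0], "roll": 0}, {"linear": [0, 0, -15], "roll": 0}, {"linear": [0, 0, -30], "roll": 0}, {"linear": [0, 0, -40], "roll": 0}, {"linear": [0, 0, -50], "roll": 0}, {"linear": [0, 0, -60], "roll": 0}], gripper=50)

```text
clock: 70.9
ee_pos: [0.5461, 0.2742, 0.2604]
orientation: [0.0, 0.707, 0.707, -0.0]
force: [1.0, 0.9, 0.3]
gripper_width: 0.0429
```

Request:
move_arm(increments=[{"linear": [0, -20, -30], "roll": 0}, {"linear": [0, -20, 0], "roll": 0}, {"linear": [0, 0, 0], "roll": 0}, {"linear": [0, 0, 0], "roll": 0}, {"linear": [0, 0, 0], "roll": 0}, {"linear": [0, 0, 0], "roll": 0}, {"linear": [0, 0, 0], "roll": 0}, {"linear": [0, 0, 0], "roll": 0}])

```text
clock: 71.9
ee_pos: [0.5067, 0.2744, 0.2882]
orientation: [0.0, 0.707, 0.707, -0.0]
force: [-0.7, -0.4, 0.8]
gripper_width: 0.0427
```

Run:
```python
from h import *
st=bot.observe(); im=bot.get_image("wrist"); save(im,"w14.png"); print(st["clock"],st["ee_pos"],st["orientation"].round(4))
T=bot.get_image("top"); save(T,"t2.png"); S=bot.get_image("side"); save(S,"s2.png")
print("combs",[(pix2z("wrist",d["point"],.016,st).round(4),np.round(d["point"]),round(d["p"],2)) for d in bot.place_of("comb_a","wrist")])
print("rack",[(pix2z("wrist",d["point"],.004,st).round(4),round(d["p"],2)) for d in bot.place_of("rack","wrist")])
for n,z in [("lamp",0),("lamp_bar",.088),("lamp_face",.036),("cradle",.18)]:
  for c in ("top","side","wrist"):
    print(n,c,[(np.round(d["point"],1),pix2z(c,d["point"],z,st).round(3),round(d["p"],2)) for d in bot.place_of(n,c)][:2])
# composite
a=cv2.resize(im[20:320,180:480],(400,400)); s=cv2.resize(S[140:300,240:400],(400,400),interpolation=cv2.INTER_CUBIC)
save(np.hstack([a,s]),"c14.png")
```

```text
71.9 [0.50667983 0.27442979 0.28824804] [ 0.000e+00  7.068e-01  7.074e-01 -1.000e-04]
combs [(array([0.5448, 0.2262, 0.016 ]), array([191., 347.]), 0.96), (array([ 0.4494, -0.058 ,  0.016 ]), array([372., 278.]), 0.88), (array([0.5435, 0.1803, 0.016 ]), array([226., 345.]), 0.65), (array([0.548 , 0.2779, 0.016 ]), array([149., 351.]), 0.58), (array([0.5479, 0.1319, 0.016 ]), array([260., 348.]), 0.57)]
rack [(array([0.5473, 0.2012, 0.004 ]), 0.96)]
lamp top [(array([188.7, 358.4]), array([ 0.652, -0.185,  0.   ]), 0.8)]
lamp side [(array([271. , 348.9]), array([ 0.639, -0.192,  0.   ]), 0.94), (array([205.3, 304.1]), array([0.549, 0.113, 0.   ]), 0.57)]
lamp wrist [(array([188.8, 349.7]), array([0.549, 0.224, 0.   ]), 0.48)]
lamp_bar top [(array([185.5, 358.8]), array([ 0.647, -0.18 ,  0.088]), 0.74), (array([216.5, 282.2]), array([0.541, 0.093, 0.088]), 0.49)]
lamp_bar side [(array([247.2, 354.6]), array([ 0.654, -0.185,  0.088]), 0.87)]
lamp_bar wrist []
lamp_face top [(array([184.5, 363.3]), array([ 0.661, -0.2  ,  0.036]), 0.74), (array([190.5, 352.3]), array([ 0.639, -0.16 ,  0.036]), 0.6)]
lamp_face side [(array([252.2, 352.5]), array([ 0.656, -0.155,  0.036]), 0.61)]
lamp_face wrist []
cradle top [(array([210.5, 307.2]), array([0.546, 0.003, 0.18 ]), 0.85)]
cradle side [(array([184.3, 305.6]), array([ 0.546, -0.   ,  0.18 ]), 0.8)]
cradle wrist []
```

View pics/c14.png

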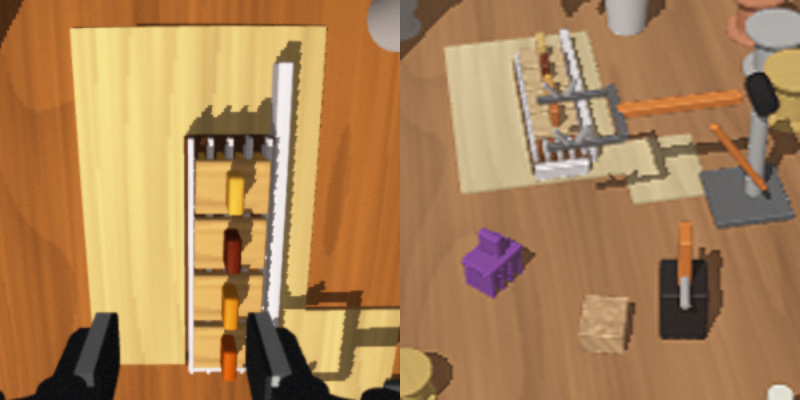

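All four combs sit down in the rack, with tabs at crop (236,195), (232,250), (230,305) and (229,358), and the rack lies against both stops. Next I'll measure the cradle from two wrist poses and the lamp from close above.

Request:
move_arm(increments=[{"linear": [-30, 0, -25], "roll": 0}, {"linear": [-45, 3, -25], "roll": 0}, {"linear": [-45, 3, -25], "roll": 0}, {"linear": [-45, 3, -25], "roll": 0}, {"linear": [-45, 3, -12], "roll": 0}, {"linear": [-45, 0, 0], "roll": 0}, {"linear": [0, 0, 0], "roll": 0}, {"linear": [0, 0, 0], "roll": 0}])

```text
clock: 73.75
ee_pos: [0.5188, 0.0201, 0.4003]
orientation: [-0.0, 0.707, 0.708, 0.0]
force: [0.3, 0.2, 0.2]
gripper_width: 0.0425
```

Request:
move_arm(increments=[{"linear": [0, 0, 0], "roll": 0}, {"linear": [0, 0, 0], "roll": 0}, {"linear": [0, 0, 0], "roll": 0}, {"linear": [0, 0, 0], "roll": 0}, {"linear": [0, 0, 0], "roll": 0}, {"linear": [0, 0, 0], "roll": 0}, {"linear": [0, 0, 0], "roll": 0}, {"linear": [0, 0, 0], "roll": 0}])

```text
clock: 74.75
ee_pos: [0.5189, 0.0196, 0.4004]
orientation: [-0.0, 0.707, 0.707, 0.0]
force: [-0.5, -0.6, 0.4]
gripper_width: 0.0429
```

```bash
cat > ray.py <<'E'
from h import *
import json,sys
def add(n,cam,st,f):
    K,D,Rm,t=RT(cam,st)
    for d in bot.place_of(n,cam)[:1]:
        if d["p"]<.45: print("low",d["p"]); return
        u=cv2.undistortPoints(np.array([[d["point"][::-1]]],float),K,D)[0,0]
        v=Rm@np.array([u[0],-u[1],-1.]); v/=np.linalg.norm(v)
        open(f,"a").write(json.dumps([cam,t.tolist(),v.tolist()])+"\n"); print(cam,np.round(d["point"],1),d["p"],[ (t+v*(z-t[2])/v[2]).round(3) for z in (.17,.19)])
def tri(f):
    A=np.zeros((3,3));b=np.zeros(3)
    for l in open(f):
        c,t,v=json.loads(l);P=np.eye(3)-np.outer(v,v);A+=P;b+=P@np.array(t)
    return np.linalg.solve(A,b)
E
python3 - <<'E'
from ray import *
st=bot.observe(); im=bot.get_image("wrist"); save(im,"w15.png"); print(st["clock"],st["ee_pos"],st["force"].round(1))
add("cradle","top",st,"cr.txt"); add("cradle","side",st,"cr.txt"); add("cradle","wrist",st,"cr.txt"); print(tri("cr.txt"))
print("combs",[(pix2z("wrist",d["point"],.016,st).round(4),round(d["p"],2)) for d in bot.place_of("comb_a","wrist")])
O=np.array([.5466,.201])
print(bot.recognise("cradle","wrist")[:2], bot.recognise("balance_arm","wrist")[:2])
# dump prong pixels: grey rows profile
hsv=cv2.cvtColor(im,cv2.COLOR_RGB2HSV)
m=((hsv[:,:,1]<70)&(hsv[:,:,2]<150)).astype(np.uint8)*255; cv2.imwrite("pics/m15.png",m)
E
```

```text
74.75 [0.51885581 0.01955486 0.40040047] [-0.5 -0.6  0.4]
top [210.5 307.2] 0.85 [array([0.548, 0.003, 0.17 ]), array([0.545, 0.003, 0.19 ])]
side [184.3 305.6] 0.8 [array([0.547, 0.012, 0.17 ]), array([ 0.545, -0.012,  0.19 ])]
[0.54662859 0.00293289 0.17762732]
combs [(array([0.5465, 0.1803, 0.016 ]), 0.89), (array([ 0.4537, -0.0739,  0.016 ]), 0.79), (array([0.5453, 0.1288, 0.016 ]), 0.64), (array([ 0.6537, -0.1798,  0.016 ]), 0.53)]
[{'bbox': [316.6, 128.4, 532.0, 225.3], 'p': 0.62}] [{'bbox': [314.1, 134.8, 537.5, 219.0], 'p': 0.67}]
```

Request:
move_arm(increments=[{"linear": [-38, 21, 0], "roll": 0}, {"linear": [-38, 21, 10], "roll": 0}, {"linear": [-38, 21, 20], "roll": 0}, {"linear": [-38, 21, 30], "roll": 0}, {"linear": [-38, 21, 30], "roll": 0}, {"linear": [-40, 21, 10], "roll": 0}, {"linear": [0, 0, 0], "roll": 0}, {"linear": [0, 0, 0], "roll": 0}])

```text
clock: 76.1
ee_pos: [0.6451, -0.2102, 0.3001]
orientation: [-0.0, 0.707, 0.707, -0.0]
force: [-0.3, 0.1, -0.4]
gripper_width: 0.0425
```

Request:
move_arm(increments=[{"linear": [0, 0, 0], "roll": 0}, {"linear": [0, 0, 0], "roll": 0}, {"linear": [0, 0, 0], "roll": 0}, {"linear": [0, 0, 0], "roll": 0}, {"linear": [0, 0, 0], "roll": 0}, {"linear": [0, 0, 0], "roll": 0}, {"linear": [0, 0, 0], "roll": 0}, {"linear": [0, 0, 0], "roll": 0}])

```text
clock: 77.1
ee_pos: [0.6451, -0.2104, 0.3004]
orientation: [-0.0, 0.707, 0.707, 0.0]
force: [-0.3, -0.3, -0.4]
gripper_width: 0.0429
```

Run:
```python
from ray import *
st=bot.observe(); im=bot.get_image("wrist"); save(im,"w16.png"); print(st["clock"],st["ee_pos"],st["orientation"].round(4))
for n,z in [("lamp",0),("lamp_bar",.088),("lamp_face",.036)]:
    print(n,[(np.round(d["point"],1),pix2z("wrist",d["point"],z,st).round(3),round(d["p"],2)) for d in bot.place_of(n,"wrist")][:2])
add("cradle","wrist",st,"cr.txt"); print(tri("cr.txt"))
c=proj("wrist",[[.651,-.187,.09]],st)[0].astype(int); print(c)
hsv=cv2.cvtColor(im,cv2.COLOR_RGB2HSV)
# tab: orange very saturated; print stats near lamp
y0,x0=max(c[0]-90,0),max(c[1]-90,0); sub=hsv[y0:c[0]+90,x0:c[1]+90]
m=((sub[:,:,1]>200)&(sub[:,:,2]>150)).astype(np.uint8)
n,l,s,ce=cv2.connectedComponentsWithStats(m); i=1+np.argmax(s[1:,4]); print(n,s[i],ce[i]+[x0,y0])
g=((sub[:,:,1]<60)&(sub[:,:,2]>90)).astype(np.uint8); ys,xs=np.where(g); print("bar px",len(xs),xs.min()+x0,xs.max()+x0,ys.min()+y0,ys.max()+y0)
w15=cv2.imread("pics/w15.png")[:,:,::-1]
A=cv2.resize(w15[100:250,290:490],(800,600))[:, :] ; 
A=cv2.resize(w15[110:240,290:440],(450,390),interpolation=cv2.INTER_CUBIC)
B=cv2.resize(im[y0:y0+200,x0:x0+180],(351,390),interpolation=cv2.INTER_CUBIC); print("B origin",x0,y0)
save(np.hstack([A,B[:,:350]]),"c16.png")
```

```text
77.1 [ 0.64507374 -0.2104156   0.30038097] [-0.      0.7068  0.7074  0.    ]
lamp [(array([128. , 323.3]), array([ 0.654, -0.186,  0.   ]), 0.84)]
lamp_bar [(array([140.7, 322.1]), array([ 0.651, -0.187,  0.088]), 0.69)]
lamp_face [(array([107.5, 328.5]), array([ 0.659, -0.159,  0.036]), 0.56)]
[0.54662859 0.00293289 0.17762732]
[140 321]
2 [ 83  80  22  41 651] [323.87711214 149.65591398]
bar px 662 305 351 82 193
B origin 231 50
```

View pics/c16.png

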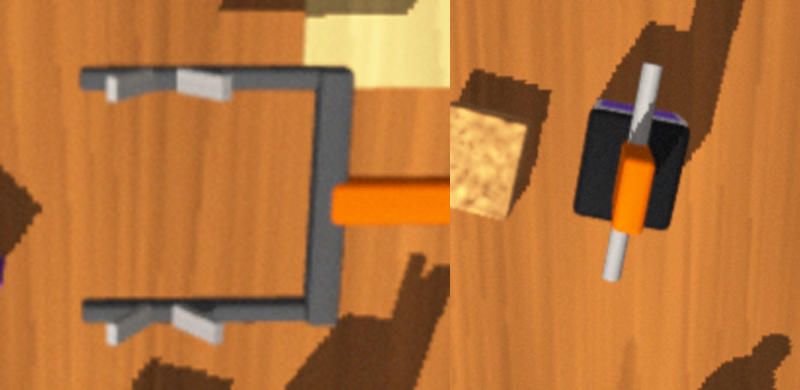

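The left crop shows the cradle prongs at rows 78 and 310, with the V bottoms near column 165. The right crop shows the lamp with its bar from (653,65) to (611,280) and its violet face up, towards +y. I'll turn these pixels into positions.

Run:
```python
from ray import *
q=[0,.7068,.7074,0]
s15=dict(ee_pos=[0.51885581,0.01955486,0.40040047],orientation=q); s16=dict(ee_pos=[0.64507374,-0.2104156,0.30038097],orientation=q)
a=pix2z("wrist",(83.3,335.1),.088,s16); b=pix2z("wrist",(193.6,313.6),.088,s16); d=a-b
print("bar",a,b,np.linalg.norm(d),"yaw(y axis)",np.arctan2(d[1],d[0])-np.pi/2,"mid",(a+b)/2)
print("tab top px",pix2z("wrist",(149.66,323.9),.14,s16))
from scipy.optimize import least_squares
U,Lo,V=110+77/3,110+310/3,290+166/3
def f(p):
    x,y,z=p
    o=proj("wrist",[[x,y+.044,z-.006],[x,y-.044,z-.006],[x,y+.044,z],[x,y-.044,z]],s15)
    return [o[0,0]-U,o[1,0]-Lo,o[2,1]-V,o[3,1]-V]
r=least_squares(f,[.55,0,.18]); print("cradle",r.x,r.fun)
for z in (.165,.175,.185): print(z,pix2z("wrist",((U+Lo)/2,V),z,s15), proj("wrist",[[.55,.045,z-.006],[.55,-.043,z-.006]],s15)[:,0],U,Lo)
```

```text
bar [ 0.66335579 -0.13237533  0.088     ] [ 0.64260245 -0.24277526  0.088     ] 0.11233362800569445 yaw(y axis) -0.18581482229385138 mid [ 0.65297912 -0.1875753   0.088     ]
tab top px [ 0.65191921 -0.18651103  0.14      ]
cradle [5.50566077e-01 1.88394407e-05 1.70226095e-01] [ 0.02529344 -0.02960539  0.98671675 -1.05937669]
0.165 [0.55098422 0.00173733 0.165     ] [134.04171932 210.87888892] 135.66666666666666 213.33333333333331
0.175 [0.55013756 0.00436823 0.175     ] [135.44191568 214.01019901] 135.66666666666666 213.33333333333331
0.185 [0.5492909  0.00699913 0.185     ] [136.91572367 217.29282592] 135.66666666666666 213.33333333333331
```

The cradle is near (0.550, 0.001, 0.173), the lamp bar middle at (0.653, -0.187), and the measured bar length of 112.3 mm agrees with the given 112. Now I'll grasp the lamp's tab.

Request:
move_arm(increments=[{"linear": [23, 8, 20], "roll": 0}, {"linear": [0, 0, 35], "roll": 0.093}, {"linear": [0, 0, 40], "roll": 0.093}, {"linear": [0, 0, 40], "roll": 0}, {"linear": [0, 0, 30], "roll": 0}, {"linear": [0, 0, 20], "roll": 0}, {"linear": [0, 0, 11], "roll": 0}, {"linear": [0, 0, 0], "roll": 0}])

```text
clock: 78.35
ee_pos: [0.6531, -0.1869, 0.104]
orientation: [-0.0, 0.769, 0.639, -0.0]
force: [-0.2, -0.1, 0.5]
gripper_width: 0.0428
```

Request:
move_arm(increments=[{"linear": [0, 0, 0], "roll": 0}, {"linear": [0, 0, 0], "roll": 0}, {"linear": [0, 0, 0], "roll": 0}, {"linear": [0, 0, 0], "roll": 0}, {"linear": [0, 0, 0], "roll": 0}, {"linear": [0, 0, 0], "roll": 0}, {"linear": [0, 0, 0], "roll": 0}, {"linear": [0, 0, 0], "roll": 0}], gripper=0, newtons=50)

```text
clock: 79.35
ee_pos: [0.6534, -0.1876, 0.1054]
orientation: [0.0, 0.769, 0.639, 0.0]
force: [-1.9, 1.3, 6.0]
gripper_width: 0.0135
```

Request:
move_arm(increments=[{"linear": [0, 0, -10], "roll": 0}, {"linear": [0, 0, -25], "roll": 0}, {"linear": [0, 0, -40], "roll": 0}, {"linear": [0, 0, -40], "roll": 0}, {"linear": [0, 0, -30], "roll": 0}, {"linear": [0, 0, 0], "roll": -0.093}, {"linear": [0, 0, 0], "roll": -0.093}, {"linear": [0, 0, 0], "roll": 0}])

```text
clock: 80.35
ee_pos: [0.6528, -0.1872, 0.2495]
orientation: [-0.0, 0.707, 0.707, 0.0]
force: [-0.3, 0.3, -3.5]
gripper_width: 0.0135
```

Lamp held (its 3.5 N weight shows). I'll carry it round to the cradle's open -x side.

Request:
move_arm(increments=[{"linear": [0, -30, 0], "roll": 0}, {"linear": [0, -45, 0], "roll": 0}, {"linear": [0, -45, 0], "roll": 0}, {"linear": [0, -45, 0], "roll": 0}, {"linear": [0, -38, 0], "roll": 0}, {"linear": [0, 0, 0], "roll": 0}, {"linear": [25, 0, 0], "roll": 0}, {"linear": [40, 0, 0], "roll": 0}])

```text
clock: 81.35
ee_pos: [0.4505, -0.1228, 0.2498]
orientation: [0.001, 0.708, 0.706, 0.0]
force: [1.0, 2.2, -3.6]
gripper_width: 0.0133
```

Request:
move_arm(increments=[{"linear": [45, 0, 0], "roll": 0}, {"linear": [45, 0, 0], "roll": 0}, {"linear": [33, 0, 0], "roll": 0}, {"linear": [0, 0, 0], "roll": 0}, {"linear": [0, 0, 0], "roll": 0}, {"linear": [0, 0, 0], "roll": 0}, {"linear": [0, 0, 0], "roll": 0}, {"linear": [0, 0, 0], "roll": 0}])

```text
clock: 82.35
ee_pos: [0.4499, 0.0, 0.2494]
orientation: [-0.0, 0.707, 0.707, 0.0]
force: [-0.4, 0.3, -3.0]
gripper_width: 0.0132
```

Run:
```python
from ray import *
st=bot.observe(); print(st["clock"],st["ee_pos"],st["orientation"].round(4),st["force"].round(2))
T=bot.get_image("top"); S=bot.get_image("side"); save(S,"s3.png"); save(T,"t3.png")
for n in ("cradle","lamp_bar"):
    f=n+"3.txt"; open(f,"w").close(); add(n,"top",st,f); add(n,"side",st,f)
    if len(open(f).readlines())==2: print(n,tri(f).round(4))
```

```text
82.35 [4.49876804e-01 5.59015060e-06 2.49398804e-01] [-0.      0.7071  0.7071  0.    ] [-0.45  0.28 -3.  ]
top [210.9 309.3] 0.79 [array([ 0.546, -0.004,  0.17 ]), array([ 0.543, -0.004,  0.19 ])]
side [186.2 307.5] 0.88 [array([0.552, 0.003, 0.17 ]), array([ 0.549, -0.022,  0.19 ])]
cradle [ 0.5484 -0.004   0.1749]
side [176.2 274. ] 0.95 [array([0.459, 0.068, 0.17 ]), array([0.458, 0.042, 0.19 ])]
```

Request:
move_arm(increments=[{"linear": [1, 15, 0], "roll": 0}, {"linear": [0, 20, 0], "roll": 0}, {"linear": [0, 20, 0], "roll": 0}, {"linear": [0, 20, 0], "roll": 0}, {"linear": [0, 15, 0], "roll": 0}, {"linear": [0, 9.5, 0], "roll": 0}, {"linear": [0, 0, 0], "roll": 0}, {"linear": [0, 0, 0], "roll": 0}])

```text
clock: 83.65
ee_pos: [0.5488, 0.0014, 0.2493]
orientation: [-0.0, 0.707, 0.707, -0.0]
force: [-0.7, 1.0, -3.0]
gripper_width: 0.0133
```

Request:
move_arm(increments=[{"linear": [0, 0, 10], "roll": 0}, {"linear": [0, 0, 10], "roll": 0}, {"linear": [0, 0, 10], "roll": 0}, {"linear": [0, 0, 10], "roll": 0}, {"linear": [0, 0, 8], "roll": 0}, {"linear": [0, 0, 0], "roll": 0}, {"linear": [0, 0, 0], "roll": 0}, {"linear": [0, 0, 0], "roll": 0}])

```text
clock: 84.65
ee_pos: [0.5497, 0.0015, 0.2018]
orientation: [0.0, 0.707, 0.707, 0.0]
force: [0.2, -0.1, -4.4]
gripper_width: 0.0135
```

Request:
move_arm(increments=[{"linear": [0, 0, 4], "roll": 0}, {"linear": [0, 0, 4], "roll": 0}, {"linear": [0, 0, 4], "roll": 0}, {"linear": [0, 0, 0], "roll": 0}, {"linear": [0, 0, 0], "roll": 0}, {"linear": [0, 0, 0], "roll": 0}, {"linear": [0, 0, 0], "roll": 0}, {"linear": [0, 0, 0], "roll": 0}])

```text
clock: 85.65
ee_pos: [0.5495, 0.0016, 0.1895]
orientation: [0.0, 0.707, 0.707, 0.0]
force: [0.2, -0.5, -2.6]
gripper_width: 0.0132
```

Run:
```python
from ray import *
st=bot.observe(); print(st["clock"],st["ee_pos"].round(4),st["force"].round(2),st["moment"].round(3))
T=bot.get_image("top"); S=bot.get_image("side"); W=bot.get_image("wrist")
for i,(n,c) in enumerate([(a,b) for a in ("cradle","lamp_bar","lamp") for b in ("top","side")]): print(n,c,[(np.round(d["point"],1).tolist(),round(d["p"],2)) for d in bot.place_of(n,c)][:2])
```

```text
85.65 [0.5495 0.0016 0.1895] [ 0.15 -0.46 -2.56] [ 0.001 -0.012 -0.014]
cradle top [([212.0, 305.7], 0.64)]
cradle side [([185.0, 306.2], 0.8)]
lamp_bar top [([219.9, 257.1], 0.15)]
lamp_bar side [([186.2, 305.1], 0.74), ([184.8, 302.0], 0.71)]
lamp top []
lamp side [([207.1, 304.0], 0.55), ([328.9, 389.5], 0.36)]
```

Contact with the arm begins at bar z of about 0.172. I'll follow it down, letting x drift +4 mm along the arc.

Request:
move_arm(increments=[{"linear": [0, 0, 4], "roll": 0}, {"linear": [0, 0, 4], "roll": 0}, {"linear": [0, 0.5, 4], "roll": 0}, {"linear": [0, 0.5, 4], "roll": 0}, {"linear": [0, 0, 4], "roll": 0}, {"linear": [0, 0, 0], "roll": 0}, {"linear": [0, 0, 0], "roll": 0}, {"linear": [0, 0, 0], "roll": 0}])

```text
clock: 87.1
ee_pos: [0.5502, 0.0016, 0.1694]
orientation: [-0.0, 0.707, 0.707, -0.0]
force: [-1.3, -0.7, -1.4]
gripper_width: 0.0132
```

Request:
move_arm(increments=[{"linear": [0, 0.5, 4], "roll": 0}, {"linear": [0, 0.5, 4], "roll": 0}, {"linear": [0, 0.5, 4], "roll": 0}, {"linear": [0, 0.5, 3], "roll": 0}, {"linear": [0, 0, 0], "roll": 0}, {"linear": [0, 0, 0], "roll": 0}, {"linear": [0, 0, 0], "roll": 0}, {"linear": [0, 0, 0], "roll": 0}])

```text
clock: 88.1
ee_pos: [0.5521, 0.0016, 0.1544]
orientation: [-0.0, 0.707, 0.707, -0.0]
force: [-4.4, 0.1, -1.1]
gripper_width: 0.0132
```

Run:
```python
from ray import *
st=bot.observe(); print(st["clock"],st["ee_pos"].round(4),st["force"].round(2),st["moment"].round(3))
T=bot.get_image("top"); S=bot.get_image("side"); save(S,"s4.png")
for n in ("cradle","lamp_bar"):
  for c in ("top","side"): print(n,c,[(np.round(d["point"],1).tolist(),round(d["p"],2)) for d in bot.place_of(n,c)][:2])
```

```text
88.1 [0.5521 0.0016 0.1544] [-4.44  0.15 -1.08] [0.089 0.896 0.105]
cradle top [([213.9, 308.5], 0.55)]
cradle side [([195.4, 309.4], 0.81)]
lamp_bar top []
lamp_bar side [([191.2, 307.4], 0.88)]
```

The arm pushes the lamp towards -x (-4.4 N), so I overdid the x drift. I'll ease back 2 mm.

Request:
move_arm(increments=[{"linear": [0, -1, 0], "roll": 0}, {"linear": [0, -1, 0], "roll": 0}, {"linear": [0, 0, 0], "roll": 0}, {"linear": [0, 0, 0], "roll": 0}, {"linear": [0, 0, 0], "roll": 0}, {"linear": [0, 0, 0], "roll": 0}, {"linear": [0, 0, 0], "roll": 0}, {"linear": [0, 0, 0], "roll": 0}])

```text
clock: 89.4
ee_pos: [0.5504, 0.0015, 0.1544]
orientation: [0.0, 0.707, 0.707, 0.0]
force: [1.7, 0.7, -0.4]
gripper_width: 0.0135
```

Request:
move_arm(increments=[{"linear": [0, -1, 0], "roll": 0}, {"linear": [0, 0, 0], "roll": 0}, {"linear": [0, 0, 0], "roll": 0}, {"linear": [0, 0, 0], "roll": 0}, {"linear": [0, 0, 0], "roll": 0}, {"linear": [0, 0, 0], "roll": 0}, {"linear": [0, 0, 0], "roll": 0}, {"linear": [0, 0, 0], "roll": 0}])

```text
clock: 90.4
ee_pos: [0.5496, 0.0016, 0.1545]
orientation: [0.0, 0.707, 0.707, 0.0]
force: [4.3, 0.5, -0.1]
gripper_width: 0.0134
```

Request:
move_arm(increments=[{"linear": [0, 1.2, 0], "roll": 0}, {"linear": [0, 0, 2], "roll": 0}, {"linear": [0, 0.3, 2], "roll": 0}, {"linear": [0, 0.2, 2], "roll": 0}, {"linear": [0, 0, 0], "roll": 0}, {"linear": [0, 0, 0], "roll": 0}, {"linear": [0, 0, 0], "roll": 0}, {"linear": [0, 0, 0], "roll": 0}])

```text
clock: 91.4
ee_pos: [0.5508, 0.0016, 0.1483]
orientation: [-0.0, 0.707, 0.707, -0.0]
force: [0.8, 0.4, 0.1]
gripper_width: 0.0133
```

Request:
move_arm(increments=[{"linear": [0, 0, 0], "roll": 0}, {"linear": [0, 0, 0], "roll": 0}, {"linear": [0, 0, 0], "roll": 0}, {"linear": [0, 0, 0], "roll": 0}, {"linear": [0, 0, 0], "roll": 0}, {"linear": [0, 0, 0], "roll": 0}, {"linear": [0, 0, 0], "roll": 0}, {"linear": [0, 0, 0], "roll": 0}])

```text
clock: 92.4
ee_pos: [0.5509, 0.0016, 0.1483]
orientation: [-0.0, 0.707, 0.707, -0.0]
force: [-1.1, 0.8, -0.4]
gripper_width: 0.0137
```

Run:
```python
from ray import *
st=bot.observe(); print(st["clock"],st["ee_pos"].round(4),st["force"].round(2),st["moment"].round(3))
T=bot.get_image("top"); S=bot.get_image("side"); save(S,"s5.png")
for n in ("cradle","lamp_bar"):
  for c in ("top","side"): print(n,c,[(np.round(d["point"],1).tolist(),round(d["p"],2)) for d in bot.place_of(n,c)][:2])
```

```text
92.4 [0.5509 0.0016 0.1483] [-1.13  0.85 -0.41] [0.061 0.345 0.099]
cradle top [([213.1, 307.6], 0.69)]
cradle side [([196.7, 307.8], 0.73)]
lamp_bar top []
lamp_bar side [([197.0, 310.5], 0.67), ([195.8, 303.6], 0.21)]
```

Request:
move_arm(increments=[{"linear": [0, 0, 2], "roll": 0}, {"linear": [0, 0, 0], "roll": 0}, {"linear": [0, 0, 0], "roll": 0}, {"linear": [0, 0, 0], "roll": 0}, {"linear": [0, 0, 0], "roll": 0}, {"linear": [0, 0, 0], "roll": 0}, {"linear": [0, 0, 0], "roll": 0}, {"linear": [0, 0, 0], "roll": 0}])

```text
clock: 93.7
ee_pos: [0.5512, 0.0016, 0.1465]
orientation: [0.0, 0.707, 0.707, 0.0]
force: [-1.1, -0.3, 1.0]
gripper_width: 0.0136
```

Request:
move_arm(increments=[{"linear": [0, 0, 0], "roll": 0}, {"linear": [0, 0, 0], "roll": 0}, {"linear": [0, 0, 0], "roll": 0}, {"linear": [0, 0, 0], "roll": 0}, {"linear": [0, 0, 0], "roll": 0}, {"linear": [0, 0, 0], "roll": 0}, {"linear": [0, 0, 0], "roll": 0}, {"linear": [0, 0, 0], "roll": 0}])

```text
clock: 94.7
ee_pos: [0.5512, 0.0016, 0.1464]
orientation: [0.0, 0.707, 0.707, 0.0]
force: [0.5, -0.1, 0.0]
gripper_width: 0.0138
```

Run:
```python
from ray import *
F=[]
for i in range(6): 
    st=bot.observe(); F.append(st["force"]); S=bot.get_image("side")
print(st["clock"],st["ee_pos"].round(4),np.mean(F,0).round(2),np.std(F,0).round(2))
save(S,"s6.png"); W=bot.get_image("wrist"); save(W,"w17.png"); st=bot.observe()
print(proj("side",[[.5495,.001,.174],[.5505,.001,.130]]))
print("face",[(d["point"],pix2z("side",d["point"],.079),round(d["p"],2)) for d in bot.place_of("lamp_face","side")][:2])
for n in ("rack","comb_a"): print(n,[(pix2z("side",d["point"],.004 if n=="rack" else .016).round(3),round(d["p"],2)) for d in bot.place_of(n,"side")])
# s0 vs s6 motion of V right: template shift of cradle prongs between s2 (empty) and s6
```

```text
94.95 [0.5512 0.0016 0.1464] [ 1.02 -0.01 -0.12] [0.41 0.12 0.39]
[[185.55070026 306.77423297]
 [196.99310222 307.643858  ]]
face [([200.8, 306.4], array([0.55058919, 0.04330903, 0.079     ]), 0.87)]
rack [(array([0.545, 0.221, 0.004]), 0.44), (array([ 0.701, -0.396,  0.004]), 0.42)]
comb_a [(array([ 0.438, -0.1  ,  0.016]), 0.85), (array([0.545, 0.192, 0.016]), 0.36)]
```

The arm has sunk about 43 mm (the cradle pixel row matches the prediction) and the residual force is about 0, so the lamp's full weight is on it while still held. I'll release and withdraw straight up.

Request:
move_arm(increments=[{"linear": [0, 0, 0], "roll": 0}, {"linear": [0, 0, 0], "roll": 0}, {"linear": [0, 0, 0], "roll": 0}, {"linear": [0, 0, 0], "roll": 0}, {"linear": [0, 0, 0], "roll": 0}, {"linear": [0, 0, 0], "roll": 0}, {"linear": [0, 0, 0], "roll": 0}, {"linear": [0, 0, 0], "roll": 0}], gripper=45)

```text
clock: 96.2
ee_pos: [0.5511, 0.0016, 0.1464]
orientation: [-0.0, 0.707, 0.707, 0.0]
force: [0.7, 0.3, 0.2]
gripper_width: 0.038
```

Request:
move_arm(increments=[{"linear": [0, 0, -5], "roll": 0}, {"linear": [0, 0, -15], "roll": 0}, {"linear": [0, 0, -25], "roll": 0}, {"linear": [0, 0, -40], "roll": 0}, {"linear": [0, 0, -40], "roll": 0}, {"linear": [0, 0, -40], "roll": 0}, {"linear": [0, 0, -40], "roll": 0}, {"linear": [0, 0, -20], "roll": 0}])

```text
clock: 97.2
ee_pos: [0.5515, 0.001, 0.3749]
orientation: [0.001, 0.707, 0.707, 0.002]
force: [1.2, -0.1, 0.6]
gripper_width: 0.0384
```

Request:
move_arm(increments=[{"linear": [0, 0, 0], "roll": 0}, {"linear": [0, 0, 0], "roll": 0}, {"linear": [0, 0, 0], "roll": 0}, {"linear": [0, 0, 0], "roll": 0}, {"linear": [0, 0, 0], "roll": 0}, {"linear": [0, 0, 0], "roll": 0}, {"linear": [0, 0, 0], "roll": 0}, {"linear": [0, 0, 0], "roll": 0}])

```text
clock: 98.2
ee_pos: [0.5511, 0.0016, 0.3714]
orientation: [-0.0, 0.707, 0.707, 0.0]
force: [-0.8, -0.9, -0.2]
gripper_width: 0.0384
```

```bash
python3 - <<'E'
from ray import *
st=bot.observe(); print(st["clock"],st["ee_pos"].round(4),st["force"].round(2),st["gripper_width"])
for cam in ("side","wrist","top"):
    im=bot.get_image(cam); save(im,cam+"_z.png")
    for n in ("cradle","lamp_bar","lamp","lamp_face","rack","comb_a"):
        print(cam,n,[(np.round(d["point"],1).tolist(),pix2z(cam,d["point"],{"cradle":.13,"lamp_bar":.13,"lamp":.042,"lamp_face":.078,"rack":.004}.get(n,.016),st).round(3).tolist(),round(d["p"],2)) for d in bot.place_of(n,cam) if d["p"]>.4])
E
cp pics/side_z.png pics/f.png
python3 - <<'E'
import cv2,numpy as np
s=cv2.imread("pics/side_z.png"); w=cv2.imread("pics/wrist_z.png")
cv2.imwrite("pics/fin.png",np.hstack([cv2.resize(s[130:270,230:370],(400,400),interpolation=cv2.INTER_CUBIC),cv2.resize(w[0:400,120:520],(400,400))]))
E
```

```text
98.2 [0.5511 0.0016 0.3714] [-0.8  -0.86 -0.2 ] 0.03844994107691212
side cradle [([195.7, 310.7], [0.56, 0.005, 0.13], 0.82)]
side lamp_bar [([195.6, 312.0], [0.564, 0.005, 0.13], 0.59)]
side lamp [([217.2, 306.7], [0.545, 0.009, 0.042], 0.73)]
side lamp_face [([273.1, 321.2], [0.55, -0.253, 0.078], 0.67), ([201.6, 307.0], [0.552, 0.04, 0.078], 0.61)]
side rack [([183.6, 300.0], [0.55, 0.225, 0.004], 0.48)]
side comb_a [([197.0, 301.8], [0.546, 0.138, 0.016], 0.7), ([251.5, 280.2], [0.451, -0.097, 0.016], 0.62), ([171.6, 299.9], [0.557, 0.278, 0.016], 0.48), ([188.7, 302.6], [0.554, 0.181, 0.016], 0.46), ([181.8, 294.5], [0.531, 0.223, 0.016], 0.46)]
wrist cradle []
wrist lamp_bar [([155.4, 315.7], [0.551, 0.004, 0.13], 0.94)]
wrist lamp [([141.8, 317.1], [0.553, 0.004, 0.042], 0.67)]
wrist lamp_face [([125.2, 317.4], [0.553, 0.03, 0.078], 0.56)]
wrist rack []
wrist comb_a [([192.6, 248.3], [0.452, -0.075, 0.016], 0.97), ([2.2, 310.3], [0.544, 0.178, 0.016], 0.88), ([44.7, 315.5], [0.55, 0.127, 0.016], 0.78)]
top cradle []
top lamp_bar []
top lamp []
top lamp_face [([276.2, 379.0], [0.327, -0.241, 0.078], 0.48)]
top rack [([220.2, 252.1], [0.541, 0.21, 0.004], 0.59)]
top comb_a [([225.2, 232.1], [0.522, 0.281, 0.016], 0.67), ([275.8, 379.6], [0.33, -0.25, 0.016], 0.67), ([219.1, 270.2], [0.542, 0.142, 0.016], 0.63), ([222.6, 265.1], [0.53, 0.161, 0.016], 0.58), ([217.5, 247.0], [0.55, 0.227, 0.016], 0.58), ([244.3, 333.0], [0.446, -0.085, 0.016], 0.46)]
```

The lamp hangs with its bar at (0.551, 0.004), base directly below and face at y = 0.03. One numeric check of the rack remains before I hand in.

Request:
move_arm(increments=[{"linear": [20, -4, 0], "roll": 0}, {"linear": [45, -6, 0], "roll": 0}, {"linear": [55, -6, 0], "roll": 0}, {"linear": [55, -6, 10], "roll": 0}, {"linear": [55, -6, 25], "roll": 0}, {"linear": [30, -2, 25], "roll": 0}, {"linear": [0, 0, 0], "roll": 0}, {"linear": [0, 0, 0], "roll": 0}])

```text
clock: 100.25
ee_pos: [0.5213, 0.2606, 0.3118]
orientation: [0.0, 0.707, 0.707, -0.0]
force: [-0.1, -0.5, 0.7]
gripper_width: 0.0383
```

Request:
move_arm(increments=[{"linear": [0, 0, 0], "roll": 0}, {"linear": [0, 0, 0], "roll": 0}, {"linear": [0, 0, 0], "roll": 0}, {"linear": [0, 0, 0], "roll": 0}, {"linear": [0, 0, 0], "roll": 0}, {"linear": [0, 0, 0], "roll": 0}, {"linear": [0, 0, 0], "roll": 0}, {"linear": [0, 0, 0], "roll": 0}])

```text
clock: 101.25
ee_pos: [0.5208, 0.2616, 0.3114]
orientation: [0.0, 0.707, 0.707, 0.0]
force: [0.4, -0.1, -0.3]
gripper_width: 0.0386
```

```bash
python3 rk.py w20.png
python3 - <<'E'
from h import *
st=bot.observe()
for n,z in (("comb_a",.016),("lamp_bar",.13),("lamp_face",.078)): print(n,[(pix2z("wrist",d["point"],z,st).round(3).tolist(),round(d["p"],2)) for d in bot.place_of(n,"wrist")])
E
```

```text
101.25 [0.52080547 0.26157502 0.31137073] [0.     0.7067 0.7075 0.    ] [ 0.4 -0.1 -0.3]
plate left [-131.7   52.5] 0.0086 40
plate top [-18.4 198.1] 0.0073 40
rack base -x [-34.3  28.5] 0.0074 40
bs outer? [ 37.9 144.3] 0.0073 40
fin-32 left [-33.5   7.3] 0.005 40
fin+32 right [38.3 -2.9] 0.0032 35
fin0 left [-3.9  1. ] 0.0002 34
rack end [  1.6 110.4] 0.0145 40
[(array([0.5496, 0.1981, 0.004 ]), 0.79), (array([0.5927, 0.235 , 0.004 ]), 0.55)]
comb_a [([0.549, 0.279, 0.016], 0.94), ([0.551, 0.232, 0.016], 0.94), ([0.544, 0.131, 0.016], 0.9), ([0.448, -0.066, 0.016], 0.66), ([0.547, 0.18, 0.016], 0.58)]
lamp_bar [([0.555, 0.006, 0.13], 0.8)]
lamp_face [([0.551, 0.031, 0.078], 0.96)]
```

```bash
python3 -c "
from rig import bot
print(bot.close_job())"
```

```text
the job is handed in; nothing more can be done
None
```

The job is handed in at about 101 s of the 210 s allowed. No verdict was reported, so what follows rests on my own measurements.

**What I did**
- **Rack:** I slid it without lifting, first against the back stop, then the end stop, then pressed it once more in x.
- **Combs:** There were four: red-brown, orange, dark red and golden. I laced them in at about -73, -24, +24 and +74 mm along the rack. The golden one was knocked aside during the run and I measured it again before grasping it. I left the purple look-alike alone.
- **Lamp:** I hung it by its bar and followed the arm down. I held it for over a second with the remaining force near zero, then let go and withdrew upward.

**Last checks**
- **Rack:** The outer fin edge measured -33.5 mm and the rack end 110.4 mm, against nominal values of -33.5 and 110. Its yaw matched the plate within about 0.01 rad.
- **Combs:** Each was lowered until it pressed on the channel floor. The last network positions were within about 5 mm of the rack's centre line, close to the 6 mm limit. The gripper itself placed each within about 1 mm, so I trust that more.
- **Lamp:** The bar was at about (0.551, 0.004) m with the cradle near (0.550, 0.001) m. The arm had sunk about 43 mm, roughly 0.2 rad. The lit face was about 0.17 m from the rack's home, under the 0.19 m limit.

**Checks that disagreed or failed**
- Some single edge fits were 4 to 5 mm off (the base side, the +x fin and the middle fin). I put this down to shadows and comb edges.
- In the side and top cameras the networks gave a few stray positions for the combs and the lamp face.
- My final picture was refused because the viewing limit was reached, so the last confirmation is by numbers only.

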